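# Grease the gear case and lock its cover with hairpin clips

### The arm

A 6-joint arm with a two-finger parallel gripper is mounted at the origin on the work surface. World frame = base frame: x ahead of the robot, y to its left, z up, the work surface at z = 0. Lengths are in mm, angles in rad, forces in N, time in s.
With the tool pointing down it reaches from about 400 to 925 mm from the base axis. Payload 12.5 kg.
Tool frame: the origin (TCP) lies at the centre of the arm's flange, where the gripper is bolted on; the fingertips stand 190 mm ahead of it and the grasp point (between the pads) lies 171 mm ahead of it; z points along the fingers, y is the line along which they close (so a half turn about z gives the same grasp; the last joint's range is limited). The gripper opens to 95 mm and grips with 3 to 60 N. Pads are 20 mm wide; open, the fingers measure 119 mm over their backs; the gripper's body (75 mm by 180 mm) begins 59 mm behind the grasp point.
Start: joints at [1.087, 0.491, 1.559, -0, 1.092, -0.106], TCP at [230.525, 580.933, 404.761] pointing down, gripper open.
Joint ranges: [-3.1, 3.1], [-0.84, 2.19], [0.05, 2.79], [-1.13, 4.28], [0.06, 2.93], [-2.69, 2.69]. Speed limits (rad/s): [2.22, 2.22, 2.79, 3.14, 3.14, 3.14].

### API

Orientations are given as [roll, pitch, yaw] about the fixed x, y, z axes, in that order (R = Rz(yaw) Ry(pitch) Rx(roll)).
In Python, from cell import env, read_camera, search_frame, cut_out gives the robot as it stands. The module is installed in compiled form; this text tells all that it offers.
- The arm moves only by the tool move_arm, never from a script. Its argument "commands" is a list of rows, each a list of 3 entries, a list of its own where there are three numbers: the shift along the world's x, y, z normalised to -1 to 1, where 1 is 0.03 m, then the turn about the world's z normalised to -1 to 1, where 1 is 0.08 rad, then the opening, from -1 (shut) to 1 (fully open), so that 0 is half open. A call has 1 to 20 rows; each row shifts and turns the commanded pose from where the row before left it; what a row does not reach is not made up. A row lasts 1/12 s, in which the tool goes at most 41.7 mm and 7.16 degrees, less where a joint would pass 70% of its speed; a pose out of reach is approached as far as the arm can. A call with a number of a shift or a turn outside -1 to 1 is refused whole. A call with a gripper value outside its range is refused whole. The fingers move at their own pace and stop on an object; the grip force is fixed at half the most. Time passes only in rows, so rows that do not move let the fingers close. It gives the time, the measured TCP pose, the force, the opening and the grip force at its end, in the units of the state.
- env.state(): the state, without advancing time (a new reading comes with each control period).
- read_camera(name): name is "scene" or "top" or "wrist"; returns a dict with "image" (400x640x3 uint8, red, green, blue), "fx", "fy", "cx", "cy" (pixels), "rvec" (rotation vector, rad) and "tvec" (3), from world to camera coordinates, as OpenCV has them. Camera axes: x right, y down, z forward; pixel columns grow to the right and rows downward; lengths in mm; the calibration is good to about 2 mm. A picture is of the moment at which its call begins. There is no depth.
- env.job_done(): hands the job in; it is judged then, once.
Trained networks look in a picture, given as the dict that the camera call returned (one of the last four; its "shot" number tells which), for a name from the list of things; names that differ only in an ending like _2 or _b are one class to them, and where a whole thing is asked for, a point or a joint stands for the part that bears it (a point fixed in the world has none). Each returns a list of dicts, best first, with "confidence" (0 to 1); they miss things now and then, are a little off and sometimes report something else, mostly with a low value. They report only what shows in the picture. A call takes as long as a camera call. They do not tell look-alikes from the thing itself.
- search_frame(thing, picture): "at" ([column, row] in pixels, amid what is visible of it).
- cut_out(thing, picture): "region" (400x640 bool, what is visible of it) and "at" ([column, row] in pixels, amid what is visible of it).
The state is a dict: "t": time; "joints": joint angles; "qvel": joint speeds; "tau": joint torques, N m; "eef_pos": TCP position; "tcp_rot": TCP orientation; "ft_force": force on the tool from outside, world axes, zero at the start; "moment": the same for the moment, N m; "opening": opening from 0.0 (shut) to 1.0 (fully open); "grip_force": force on a finger pad.
Only numpy, scipy, OpenCV 4.12 (cv2) and the standard library are available. Lean on these libraries where they do the work, as an engineer would, in place of code of your own. Each camera call takes 0.05 s, during which the arm holds its last target. There are 200 camera calls.

### The job

Grease the planer's feed gears and close the case up: dip the brush tip into the grease at the bottom of the tin, dab it on the gears where they mesh, and lay the brush back flat on the rubber mat. Swing the cover fully shut, then lock it with every hairpin clip there is on the mat (two to four), each on a stud of its own: pushed sideways over the shank, flat on the cover's rim under the stud's head, until it snaps home. Keep the tin upright and leave the tin lid, mallet, jar and plywood cut-out where they are.

Things in the scene. Friction and masses are not known exactly. Their poses are not given: they have to be found in the camera images.
- case: Green cast gear case fixed on the bench: open-topped box 180 (x) x 210 (y) x 70 mm high, rim 22 mm wide, with two steel spur gears lying flat inside (94 and 50 mm across, tops 46 mm above the bench; opening inside the rim 140 x 166 mm). Origin: centre of its underside. z up; -x is its front, +x its hinge side. Four low feet stick out 16 mm at its two sides.
- mesh (a point): The point on the gears' top faces where the two gears mesh: 46 mm above the bench, 24 mm below the rim of the case.
- cover (a joint): Angle (rad) of the green cover hinged along the top of the case's +x side: 0 = shut on the rim, 1.57 = straight up; it starts at 1.3 to 1.55. The hinge is stiff (0.55 N m of friction, cover 0.5 kg): the cover stays where it is left and must be pushed all the way down.
- cover_hinge (a point): Middle of the hinge axis, level with the cover plate's inner face, 70.5 mm above the bench. The axis runs along the case's y; the shut cover extends from it 180 mm towards the case's -x.
- cover_edge (a point): Middle of the cover's free edge, on its outer face, 180 mm from the hinge axis. The cover is a plate 180 x 210 x 5 mm with slots in its edge that clear the studs; on its outer face a raised box 120 x 120 x 22 mm carrying a bar handle 8 mm thick (22 mm high, 85 mm from the hinge); between box and free edge lies a flat strip 45 mm wide.
- mat: Black rubber mat fixed on the bench, 260 (x) x 320 (y) x 4 mm thick. Origin: centre of its underside. The brush and the clips start on it.
- brush: Flat grease brush lying on the mat, 170 mm long, 12 mm thick, about 60 g: wooden handle 16 mm wide, steel ferrule and stiff bristles 24 mm wide. Origin: on the underside of the handle, 85 mm behind the bristle tip, near the balance point; the handle runs from 85 mm behind to 25 mm ahead of it. +x points along the brush to the bristle tip, z up.
- brush_tip (a point): End of the bristles: 85 mm ahead of the brush's origin, 6 mm above its underside.
- tin: Open shallow round grease tin standing loose on the bench: 90 mm across, 34 mm high, walls 3 mm, floor 4 mm thick, about 350 g; only a film of grease is left on its floor. Origin: centre of its underside.
- stud1: Steel locking stud fixed upright on the rim of the case. Shank 16 mm across, round head 22 mm across from 11 to 19 mm above the origin. Origin: on its axis, level with the rim top of the shut cover, 75.5 mm above the bench. +x is level and points inwards across the rim, the way a clip goes on; the rim's outer edge is 11 mm behind (-x).
- stud2: Steel locking stud fixed upright on the rim of the case. Shank 16 mm across, round head 22 mm across from 11 to 19 mm above the origin. Origin: on its axis, level with the rim top of the shut cover, 75.5 mm above the bench. +x is level and points inwards across the rim, the way a clip goes on; the rim's outer edge is 11 mm behind (-x).
- stud3: Steel locking stud fixed upright on the rim of the case. Shank 16 mm across, round head 22 mm across from 11 to 19 mm above the origin. Origin: on its axis, level with the rim top of the shut cover, 75.5 mm above the bench. +x is level and points inwards across the rim, the way a clip goes on; the rim's outer edge is 11 mm behind (-x).
- stud4: Steel locking stud fixed upright on the rim of the case. Shank 16 mm across, round head 22 mm across from 11 to 19 mm above the origin. Origin: on its axis, level with the rim top of the shut cover, 75.5 mm above the bench. +x is level and points inwards across the rim, the way a clip goes on; the rim's outer edge is 11 mm behind (-x).
- clip1: Hairpin spring clip of 6 mm steel wire, 85 mm long, 45 g, lying flat. Origin: centre of its pocket for the shank, at the underside; +x points to its open mouth, z up. The closed grip eye is centred 33 mm behind the origin: straight parallel sides, 26 mm over the outside, from 47 to 23 mm behind; the clip ends 57 mm behind. A narrow neck lies between eye and pocket.
- clip2: Hairpin spring clip of 6 mm steel wire, 85 mm long, 45 g, lying flat. Same shape and origin as clip1. Its two springy legs, ahead of the pocket: a pinched waist (9 mm gap) 11 mm ahead of the origin, a mouth flaring to 25 mm inside width at 25 mm, ends at 28 mm.
- clip3: Hairpin spring clip of 6 mm steel wire, 85 mm long, 45 g, lying flat. Same shape and origin as clip1. Pushing a 16 mm shank through its waist takes about 6 to 12 N; then it snaps into the pocket and comes up against the neck, which does not yield. Once on, its eye hangs out past the rim's edge and may droop a little.
- clip4: Hairpin spring clip of 6 mm steel wire, 85 mm long, 45 g, lying flat. Same shape and origin as clip1. All clips are alike and any clip fits any stud; only two to four of them are there (None: not there).
- tin_lid: Bystander: flat aluminium lid of the tin, 94 mm across, 9 mm high; leave it where it is. Origin: centre of underside.
- mallet: Bystander: mallet lying down, black head 100 x 52 mm, wooden handle 260 mm along +y; leave it where it is. Origin: under the head.
- screw_jar: Bystander: clear jar 64 mm across, 85 mm high; leave it where it is. Origin: centre of underside.
- cutout: Bystander: plywood cut-out about 150 x 90 x 14 mm lying flat; leave it where it is. Origin: centre of underside.
Things that resemble listed ones, but are neither listed nor needed, are in the scene too. Leave any red or yellow look-alike of the clip4 alone.

How it is judged:
By the outcome, as a careful person would: the job done as asked, in the order asked, and still so for the second after the job is handed in, with the robot touching nothing.
Of clip1, clip2, clip3, clip4 only 2 to 4 are there at a start; the rules pass over those that are not, and their reading is None.
At some moment in a run one of clip1, clip2, clip3, clip4, brush may be knocked a few centimetres aside while the robot is not near it.
It also fails if it takes over 210 s, if anything falls off the work surface, if the arm or the gripper's body presses on something with over 40 N, if the wrist force passes 120 N, or if a joint passes its speed limit or range.

## Working session

There is one attempt and no reset: what is moved stays moved. The work goes in short steps, Python scripts to look and compute and a tool call to move; the robot and the scene stay as the last step left them, time stands still between calls to the robot, and variables do not carry over. Pictures are saved under pics/ and viewed, at most 14 in all, crops included, and the job is handed in when it is done.

Besides the shell and the picture viewer there is one more tool, called after "Request:" as name([rows], argument=value, ...), one row to a line, values as JSON. move_arm: Moves the arm, as the interface text tells. Its arguments: {"type":"object","properties":{"commands":{"type":"array","items":{"type":"array"}}},"required":["commands"]}

```bash
mkdir -p pics; ls; cat > h.py <<'E'
import numpy as np, cv2, json
from cell import env, read_camera, search_frame, cut_out
def save(n,im): cv2.imwrite(f'pics/{n}.png',cv2.cvtColor(im,cv2.COLOR_RGB2BGR))
def cam(p):
    R=cv2.Rodrigues(np.array(p['rvec'],float))[0]; t=np.array(p['tvec'],float).ravel()
    K=np.array([[p['fx'],0,p['cx']],[0,p['fy'],p['cy']],[0,0,1.]]); return K,R,t
def proj(p,X):
    K,R,t=cam(p); q=(K@(R@np.atleast_2d(X).T+t[:,None])).T; return q[:,:2]/q[:,2:]
def ray(p,uv):
    K,R,t=cam(p); d=R.T@np.linalg.inv(K)@np.array([uv[0],uv[1],1.]); return -R.T@t,d
def atz(p,uv,z):
    o,d=ray(p,uv); return o+d*(z-o[2])/d[2]
def tri(obs):
    A=np.zeros((3,3));b=np.zeros(3)
    for p,uv in obs:
        o,d=ray(p,uv); d=d/np.linalg.norm(d); M=np.eye(3)-np.outer(d,d); A+=M;b+=M@o
    return np.linalg.solve(A,b)
E
python3 - <<'E'
from h import *
s=env.state(); print({k:np.round(v,3).tolist() for k,v in s.items()})
P={n:read_camera(n) for n in('scene','top','wrist')}
for n,p in P.items():
    save(n+'0',p['image']); print(n,cam(p)[0].tolist(),np.round(-cam(p)[1].T@cam(p)[2]))
for th in ['case','mesh','cover','brush','brush_tip','tin','stud1','clip1','tin_lid','mallet','screw_jar','cutout','mat']:
    for n in ('top','scene'):
        try: r=search_frame(th,P[n])
        except Exception as e: print(th,e); continue
        print(th,n,[(np.round(x['at']).tolist(),round(x['confidence'],2)) for x in r])
E
```

```text
pics
{'t': 0.0, 'joints': [1.087, 0.492, 1.559, -0.0, 1.092, -0.106], 'qvel': [0.0, -0.0, -0.001, -0.001, -0.001, 0.0], 'tau': [0.003, -61.267, -25.819, 0.069, 0.048, -0.0], 'eef_pos': [230.509, 580.898, 404.163], 'tcp_rot': [-3.14, -0.0, 2.764], 'ft_force': [0.169, 0.585, -0.177], 'moment': [-0.008, 0.011, 0.005], 'grip_force': 0.0, 'opening': 0.999}
scene [[400.9702629904086, 0.0, 318.6501241549575], [0.0, 400.9702629904086, 196.08075078205272], [0.0, 0.0, 1.0]] [1207. -496.  723.]
top [[520.9459928862034, 0.0, 305.8942822219616], [0.0, 520.9459928862034, 198.76389039986742], [0.0, 0.0, 1.0]] [ 370.  -11. 1465.]
wrist [[357.1004223814241, 0.0, 321.37320398148864], [0.0, 357.1004223814241, 200.23813356562368], [0.0, 0.0, 1.0]] [153. 612. 384.]
case top [([252.0, 181.0], 0.95), ([245.0, 149.0], 0.32), ([286.0, 185.0], 0.16)]
case scene [([378.0, 182.0], 0.9), ([331.0, 172.0], 0.22)]
mesh top [([252.0, 180.0], 0.97), ([175.0, 211.0], 0.45), ([244.0, 149.0], 0.44)]
mesh scene [([378.0, 178.0], 0.9)]
cover top [([241.0, 149.0], 0.81)]
cover scene [([392.0, 163.0], 0.86)]
brush top [([43
[... 335 characters left out ...]
 164.0], 0.74), ([329.0, 170.0], 0.55)]
clip1 top [([493.0, 187.0], 0.72), ([364.0, 215.0], 0.54), ([343.0, 171.0], 0.46), ([441.0, 129.0], 0.42), ([309.0, 102.0], 0.31)]
clip1 scene [([147.0, 312.0], 0.83), ([238.0, 248.0], 0.68), ([339.0, 291.0], 0.68), ([267.0, 274.0], 0.66), ([306.0, 248.0], 0.62), ([228.0, 354.0], 0.6)]
tin_lid top [([144.0, 161.0], 0.8), ([433.0, 287.0], 0.2)]
tin_lid scene [([462.0, 174.0], 0.92)]
mallet top []
mallet scene []
screw_jar top [([398.0, 116.0], 0.86), ([252.0, 182.0], 0.22)]
screw_jar scene [([293.0, 307.0], 0.61)]
cutout top [([432.0, 285.0], 0.63)]
cutout scene [([167.0, 218.0], 0.62)]
mat top [([391.0, 200.0], 0.87)]
mat scene [([237.0, 257.0], 0.97)]
```

```bash
python3 - <<'E'
import cv2
t=cv2.imread('pics/top0.png')
cv2.imwrite('pics/top0c.png',cv2.resize(t[80:320,120:520],None,fx=2,fy=2,interpolation=cv2.INTER_CUBIC))
E
```

```text
(no output)
```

View pics/top0c.png

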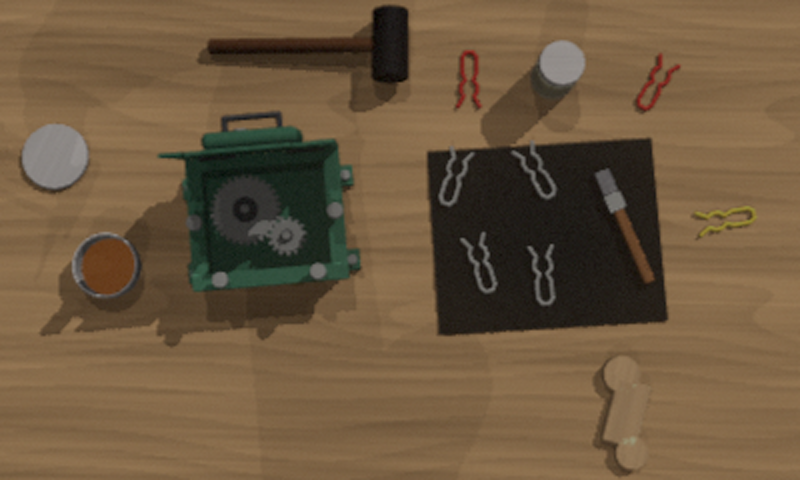

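View pics/scene0.png

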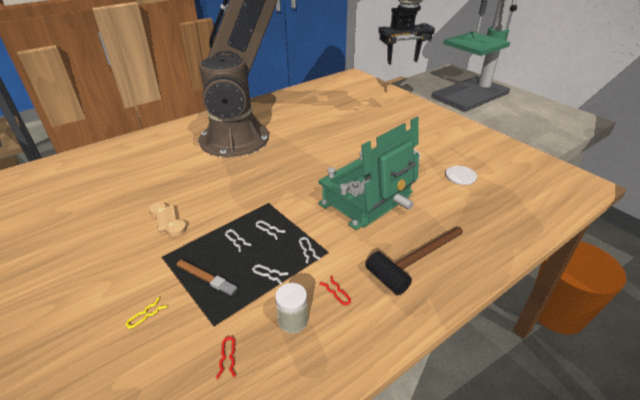

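Top view (full-image px): four grey clips on the mat at (347,168), (387,165), (360,212), (391,218). The look-alikes are red at (354,120) and (449,121), and yellow at (482,191); I'll leave those. The brush is at (433,192), the tin at (173,212), and the case with its two gears and four studs at (252,181).

```bash
python3 - <<'E'
from h import *
p=read_camera('top')
def W(uv,z): return np.round(atz(p,uv,z)).tolist()
c=lambda x,y:(120+x/2,80+y/2)
for n,uv,z in [('tin',c(106,265),34),('studL',c(194,222),94.5),('studR',c(335,209),94.5),('studFL',c(220,279),94.5),('studFR',c(318,270),94.5),('mesh',c(268,235),46),('brushtip',c(603,172),10),('brushend',c(650,281),16),('coverL',c(162,156),250),('coverR',c(335,143),250),('clipA',c(457,178),7),('clipB',c(537,172),7),('clipC',c(480,264),7),('clipD',c(542,275),7),('lid',c(55,157),9),('jar',c(562,62),85),('mallethead',c(390,45),40),('cut',c(627,410),14)]: print(n,W(uv,z))
for th in ['brush','clip1','stud1','tin']:
    for r in cut_out(th,p):
        ys,xs=np.nonzero(r['region']); 
        if len(xs): print(th,round(r['confidence'],2),np.round(r['at']),len(xs),W((xs.mean(),ys.mean()),7))
E
```

```text
tin [478.0, 368.0, 34.0]
studL [533.0, 238.0, 94.0]
studR [554.0, 52.0, 94.0]
studFL [458.0, 201.0, 94.0]
studFR [472.0, 72.0, 94.0]
mesh [523.0, 145.0, 46.0]
brushtip [625.0, -322.0, 10.0]
brushend [472.0, -385.0, 16.0]
coverL [592.0, 251.0, 250.0]
coverR [612.0, 46.0, 250.0]
clipA [613.0, -116.0, 7.0]
clipB [624.0, -229.0, 7.0]
clipC [492.0, -150.0, 7.0]
clipD [478.0, -237.0, 7.0]
lid [632.0, 455.0, 9.0]
jar [762.0, -251.0, 85.0]
mallethead [795.0, -17.0, 40.0]
cut [294.0, -353.0, 14.0]
brush 0.77 [433. 187.] 415 [556.0, -349.0, 7.0]
brush 0.69 [251. 179.] 6029 [568.0, 157.0, 7.0]
brush 0.29 [399. 115.] 561 [775.0, -256.0, 7.0]
clip1 0.56 [392. 218.] 136 [474.0, -236.0, 7.0]
clip1 0.48 [351. 119.] 138 [759.0, -129.0, 7.0]
clip1 0.47 [342. 170.] 90 [605.0, -103.0, 7.0]
clip1 0.43 [484. 185.] 150 [566.0, -500.0, 7.0]
tin 0.72 [251. 183.] 5969 [568.0, 156.0, 7.0]
tin 0.67 [172. 213.] 839 [481.0, 377.0, 7.0]
```

Request:
move_arm([
  [[0.2,-0.4,0],-1,1],
  [[0.2,-0.4,0],-1,1],
  [[0.2,-0.4,0],-1,1],
  [[0.2,-0.4,0],-1,1],
  [[0.2,-0.4,0],-1,1],
  [[0.2,-0.4,0],-1,1],
  [[0.2,-0.4,0],-1,1],
  [[0.2,-0.4,0],-1,1],
  [[0.2,-0.4,0],-1,1],
  [[0.2,-0.4,0],-1,1],
  [[0.2,-0.4,0],-1,1],
  [[0.2,-0.4,0],-1,1],
  [[0.2,-0.4,0],-1,1],
  [[0.2,-0.4,0],-1,1],
  [[0.2,-0.4,0],-1,1],
  [[0.2,-0.4,0],-1,1],
  [[0.2,-0.4,0],-1,1],
  [[0.2,-0.4,0],-1,1],
  [[0.2,-0.4,0],-1,1],
  [[0.2,-0.4,0],-1,1],
])

```text
t: 3.37
eef_pos: [350.7, 340.3, 404.9]
tcp_rot: [3.141, -0.0, 1.16]
ft_force: [0.1, -0.0, -0.4]
opening: 0.996
grip_force: 0.0
```

Request:
move_arm([
  [[0.2,-0.4,0],-1,1],
  [[0.2,-0.4,0],-1,1],
  [[0.2,-0.4,0],-1,1],
  [[0.2,-0.4,0],-1,1],
  [[0.2,-0.4,0],-1,1],
  [[0.2,-0.4,0],-1,1],
  [[0.2,-0.4,0],-1,1],
  [[0.2,-0.4,0],-1,1],
  [[0.2,-0.4,0],-1,1],
  [[0.2,-0.4,0],-1,1],
  [[0,0,0],0,1],
])

```text
t: 4.28
eef_pos: [411.2, 219.7, 404.9]
tcp_rot: [3.141, -0.0, 0.359]
ft_force: [-0.2, 1.4, -0.0]
opening: 1.0
grip_force: 0.0
```

```bash
python3 - <<'E'
from h import *
p=read_camera('wrist'); save('w1',p['image']); np.save('w1.npy',p,allow_pickle=True)
print(np.round(env.state()['eef_pos']),np.round(env.state()['tcp_rot'],3), np.round(-cam(p)[1].T@cam(p)[2]), np.round(cam(p)[1],2).tolist())
E
```

```text
[411. 220. 405.] [ 3.142 -0.     0.363] [489. 249. 384.] [[0.35, -0.94, 0.0], [-0.9, -0.34, 0.29], [-0.27, -0.1, -0.96]]
```

View pics/w1.png

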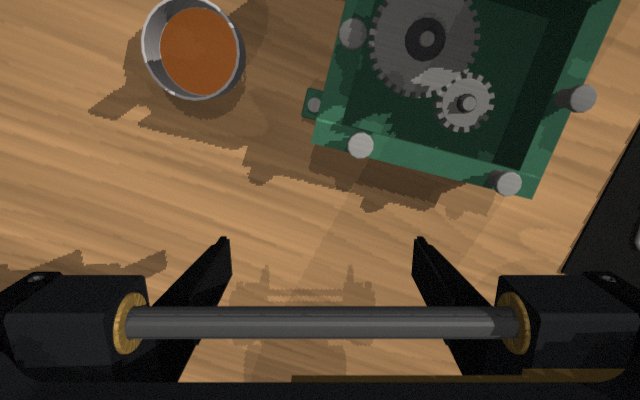

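Wrist view: stud heads at (353,33), (361,145), (509,183), (582,98). The tin is at (193,48). The gear hubs are at (427,39) and (467,102), so they mesh near (453,80). I'll take a second view of the case on the way to the mat.

Request:
move_arm([
  [[0,-0.7,0],0,1],
  [[0,-0.7,0],0,1],
  [[0,-0.7,0],0,1],
  [[0,-0.7,0],0,1],
  [[0,-0.7,0],0,1],
  [[0,-0.7,0],0,1],
  [[0,-0.7,0],0,1],
  [[0,0,0],0,1],
  [[0,0,0],0,1],
])

```text
t: 5.08
eef_pos: [410.5, 73.9, 404.9]
tcp_rot: [3.142, -0.0, 0.364]
ft_force: [-0.4, -0.2, -0.4]
opening: 0.999
grip_force: 0.0
```

```bash
python3 - <<'E'
from h import *
p=read_camera('wrist'); save('w2',p['image']); np.save('w2.npy',p,allow_pickle=True)
E
```

Request:
move_arm([
  [[0.4,-1,0],0,1],
  [[0.4,-1,0],0,1],
  [[0.4,-1,0],0,1],
  [[0.4,-1,0],0,1],
  [[0.4,-1,0],0,1],
  [[0.4,-1,0],0,1],
  [[0.4,-1,0],0,1],
  [[0.4,-1,0],0,1],
  [[0.4,-1,0],0,1],
  [[0,-1,0],0,1],
  [[0,-1,0],0,1],
  [[0,0,0],0,1],
  [[0,0,0],0,1],
])

```text
t: 6.22
eef_pos: [519.0, -256.0, 404.2]
tcp_rot: [-3.141, 0.0, 0.364]
ft_force: [-0.5, 0.1, 0.1]
opening: 0.997
grip_force: 0.0
```

```bash
python3 - <<'E'
from h import *
p=read_camera('wrist'); save('w3',p['image']); np.save('w3.npy',p,allow_pickle=True)
print(env.state()['eef_pos'])
im=np.hstack([np.load('w2.npy',allow_pickle=True).item()['image'][:280],p['image'][:280]])
save('w23',np.vstack([cv2.resize(im[:,:640],(770,337)),cv2.resize(im[:,640:],(770,337))])[:600])
E
```

```text
[ 518.92907359 -255.1537561   404.37856243]
```

View pics/w23.png

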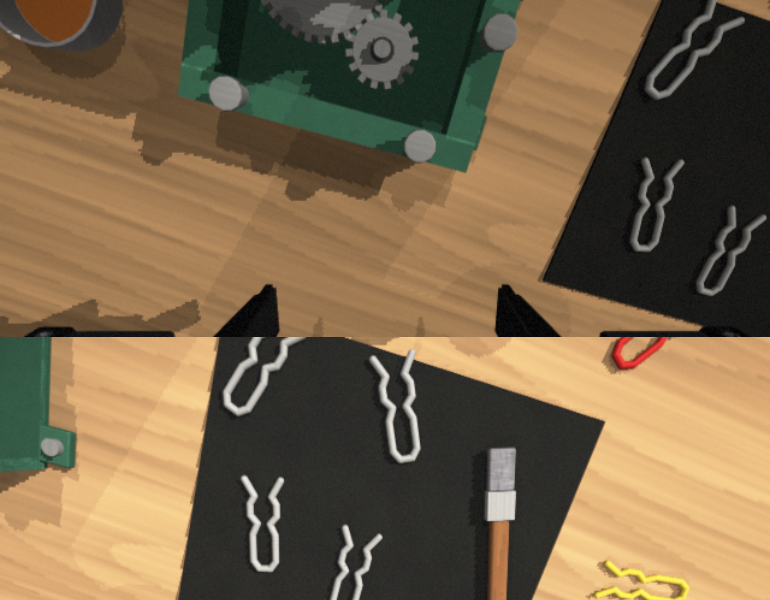

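```bash
python3 - <<'E'
from h import *
L=lambda n:np.load(n+'.npy',allow_pickle=True).item()
p1,p2,p3=L('w1'),L('w2'),L('w3')
for n,a,b in [('FL',(361,145),(189.5,77.3)),('FR',(509,183),(349,121.4)),('R',(582,98),(415.6,26.6))]:
    print(n,np.round(tri([(p1,a),(p2,b)]),1), np.round(atz(p1,a,94.5),1),np.round(atz(p2,b,94.5),1))
print('L',np.round(atz(p1,(353,33),94.5),1))
print('hub',atz(p1,(467,102),46).round(),atz(p1,(427,39),46).round(),atz(p2,(382/1.203,48/1.203),50).round())
m=atz(p1,(453,80),46);print('mesh',m.round(1))
print('tin',atz(p1,(193,48),34).round(), )
for r in cut_out('tin',p1) if 0 else []: pass
for th in ['brush','clip1']:
    for r in cut_out(th,read_camera('wrist')):
        if r['confidence']<.25: continue
        ys,xs=np.nonzero(r['region']); P=np.array([atz(p3,(x,y),10)[:2] for x,y in zip(xs[::3],ys[::3])])
        mu=P.mean(0); u=np.linalg.svd(P-mu,full_matrices=False)[2][0]; u*=np.sign(u[0]); s=(P-mu)@u
        print(th,round(r['confidence'],2),np.round(r['at']),mu.round(1),'ang',round(np.arctan2(u[1],u[0]),3),'ext',s.min().round(),s.max().round())
b1,b2=(417.3,92.3),(414,153);print('brush tip',atz(p3,b1,10).round(1),atz(p3,(500/1.203,183/1.203),16).round(1),atz(p3,(497/1.203,263/1.203),16).round(1))
E
```

```text
FL [460.5 203.   89.7] [460.9 203.8  94.5] [461.  201.4  94.5]
FR [474.5  74.3  92.2] [475.2  75.7  94.5] [474.1  74.5  94.5]
R [556.2  53.9  91. ] [555.5  56.2  94.5] [555.2  54.5  94.5]
L [535.6 241.1  94.5]
hub [527. 121.  46.] [562. 178.  46.] [526. 121.  50.]
mesh [539.3 141.1  46. ]
tin [483. 371.  34.]
brush 0.29 [24. 63.] [519.7  54. ] ang 0.199 ext -55.0 56.0
clip1 0.85 [210.  24.] [ 610.4 -110.9] ang -0.425 ext -35.0 47.0
clip1 0.82 [534. 210.] [ 565.5 -490.7] ang -1.362 ext -43.0 42.0
clip1 0.8 [289. 198.] [ 483.2 -237.2] ang 0.09 ext -43.0 40.0
clip1 0.78 [332.  55.] [ 627.9 -226.6] ang 0.534 ext -43.0 40.0
clip1 0.78 [530.  18.] [ 730.9 -384.4] ang -0.975 ext -17.0 26.0
clip1 0.63 [218. 152.] [ 497.1 -150.4] ang 0.318 ext -43.0 40.0
brush tip [ 629.2 -316.7   10. ] [ 574.4 -339.2   16. ] [ 507.2 -368.    16. ]
```

Request:
move_arm([
  [[0.27,-0.79,0],0.11,0],
  [[0.27,-0.79,0],0.11,0],
  [[0.27,-0.79,0],0.11,0],
  [[0.27,-0.79,0],0.11,0],
  [[0,0,-1],0,0],
  [[0,0,-1],0,0],
  [[0,0,-1],0,0],
  [[0,0,-1],0,0],
  [[0,0,-1],0,0],
  [[0,0,-0.8],0,0],
  [[0,0,-0.7],0,0],
  [[0,0,-0.45],0,0],
  [[0,0,0],0,0],
  [[0,0,0],0,-1],
  [[0,0,0],0,-1],
  [[0,0,0],0,-1],
  [[0,0,0],0,-1],
  [[0,0,0],0,-1],
  [[0,0,0],0,-1],
  [[0,0,0],0,-1],
])

```text
t: 8.13
eef_pos: [550.9, -350.8, 196.5]
tcp_rot: [3.141, -0.0, 0.399]
ft_force: [-0.4, 0.7, 2.7]
opening: 0.165
grip_force: 30.0
```

```bash
python3 - <<'E'
from h import *
p=read_camera('wrist'); save('w4',p['image'])
s=env.state(); print(s['eef_pos'],s['opening'],s['grip_force'],s['ft_force'],s['tcp_rot'])
E
```

```text
[ 550.94962173 -350.83790367  196.50217061] 0.16622587850294668 29.996312856674194 [-0.05302517  1.8651321   3.42342247] [ 3.14135855e+00 -1.24177534e-04  3.98997454e-01]
```

View pics/w4.png

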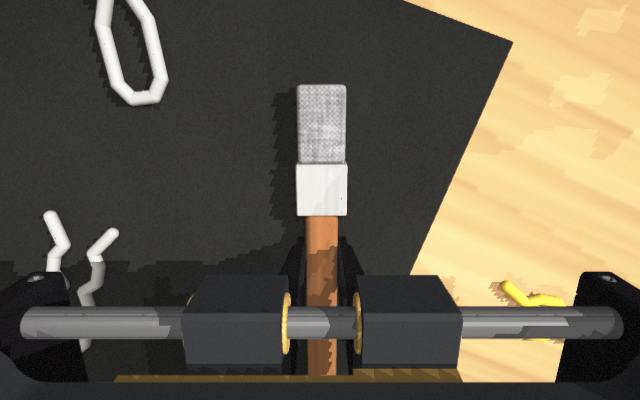

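Request:
move_arm([
  [[0,0,0.5],0,-1],
  [[0,0,0.9],0,-1],
  [[0,0,1],0,-1],
  [[0,0,1],0,-1],
  [[-0.1,0.45,0],1,-1],
  [[-0.1,0.45,0],1,-1],
  [[-0.1,0.45,0],1,-1],
  [[-0.1,0.45,0],1,-1],
  [[-0.1,0.45,0],1,-1],
  [[-0.1,0.45,0],1,-1],
  [[-0.1,0.45,0],1,-1],
  [[-0.1,0.45,0],1,-1],
  [[-0.1,0.45,0],1,-1],
  [[-0.1,0.45,0],1,-1],
  [[-0.1,0.45,0],1,-1],
  [[-0.1,0.45,0],1,-1],
  [[-0.1,0.45,0],1,-1],
  [[-0.1,0.45,0],1,-1],
  [[-0.1,0.45,0],1,-1],
  [[-0.1,0.45,0],1,-1],
])

```text
t: 9.85
eef_pos: [502.7, -134.3, 298.2]
tcp_rot: [3.141, 0.0, 1.683]
ft_force: [1.0, 0.2, -0.7]
opening: 0.165
grip_force: 30.0
```

Request:
move_arm([
  [[-0.1,0.45,0],1,-1],
  [[-0.1,0.45,0],1,-1],
  [[-0.1,0.45,0],1,-1],
  [[-0.1,0.45,0],1,-1],
  [[-0.1,0.45,0],1,-1],
  [[-0.1,0.45,0],1,-1],
  [[-0.1,0.45,0],1,-1],
  [[-0.1,0.45,0],1,-1],
  [[-0.1,0.45,0],1,-1],
  [[-0.1,0.45,0],1,-1],
  [[-0.1,0.45,0],1,-1],
  [[-0.1,0.45,0],1,-1],
  [[-0.1,0.45,0],1,-1],
  [[-0.1,0.45,0],1,-1],
  [[-0.1,0.45,0],1,-1],
  [[-0.1,0.45,0],1,-1],
  [[-0.1,0.45,0],1,-1],
  [[-0.1,0.45,0],1,-1],
  [[-0.1,0.45,0],1,-1],
  [[-0.1,0.45,0],0.6,-1],
])

```text
t: 11.52
eef_pos: [442.7, 135.7, 298.3]
tcp_rot: [3.142, 0.0, -3.032]
ft_force: [0.6, -0.3, -0.8]
opening: 0.167
grip_force: 30.0
```

Request:
move_arm([
  [[-0.6,0,0],0,-1],
  [[0,0,-0.5],0,-1],
  [[0,0,-0.5],0,-1],
  [[0,0,-0.15],0,-1],
  [[0,0,-0.15],0,-1],
  [[0,0,-0.15],0,-1],
  [[0,0,-0.15],0,-1],
  [[0,0,-0.15],0,-1],
  [[0,0,-0.12],0,-1],
  [[0,0,0],0,-1],
])

```text
t: 12.35
eef_pos: [425.3, 135.1, 242.4]
tcp_rot: [3.141, 0.001, -3.036]
ft_force: [-0.1, 0.3, 3.3]
opening: 0.164
grip_force: 30.0
```

```bash
python3 - <<'E'
from h import *
p=read_camera('scene'); save('s5',p['image'])
q=read_camera('wrist'); save('w5',q['image'])
a=cv2.resize(p['image'][60:240,230:430],(600,540)); save('s5c',a); 
save('sw5',np.hstack([cv2.resize(a,(400,360)),cv2.resize(q['image'],(400,250))[:250] if 0 else cv2.copyMakeBorder(cv2.resize(q['image'],(400,250)),0,110,0,0,0)]))
E
```

```text
(no output)
```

View pics/sw5.png

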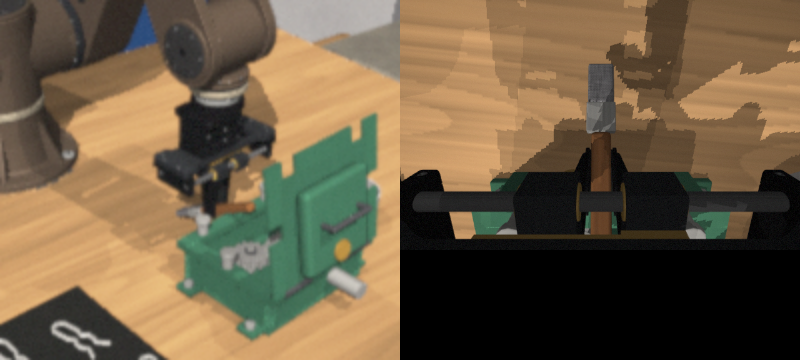

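```bash
cat >> h.py <<'E'
def tilt(row_img=None):
    """tilt of held brush: match wrist image tip row; returns p"""
    s=env.state(); p=read_camera('wrist'); T=np.array(s['eef_pos']); y=s['tcp_rot'][2]; f=np.array([np.cos(y),np.sin(y),0])
    for d in range(0,61,5):
        c,n=np.cos(np.radians(d)),np.sin(np.radians(d)); g=T-[0,0,186.5]
        ax=f*c-np.array([0,0,n]); up=f*n+np.array([0,0,c])
        print(d,proj(p,np.array([g+85*ax+6*up,g+50*ax+6*up,g+25*ax+6*up])).round().tolist(),(g+85*ax).round(1))
    return p
E
python3 - <<'E'
from h import *
p=tilt(); save('w5b',p['image'])
g=cv2.cvtColor(p['image'],cv2.COLOR_RGB2HSV)[60:230,320]; print([(60+i,*v) for i,v in enumerate(g.tolist())][::3])
E
```

```text
0 [[321.0, 86.0], [321.0, 167.0], [321.0, 219.0]] [340.7 126.2  56.1]
5 [[321.0, 86.0], [321.0, 164.0], [321.0, 216.0]] [341.  126.2  48.7]
10 [[321.0, 87.0], [321.0, 163.0], [321.0, 214.0]] [342.  126.3  41.3]
15 [[321.0, 90.0], [321.0, 162.0], [321.0, 213.0]] [343.6 126.5  34.1]
20 [[321.0, 93.0], [321.0, 162.0], [321.0, 211.0]] [345.8 126.7  27. ]
25 [[321.0, 98.0], [321.0, 162.0], [321.0, 211.0]] [348.6 127.   20.2]
30 [[321.0, 103.0], [321.0, 164.0], [321.0, 210.0]] [352.  127.4  13.6]
35 [[321.0, 109.0], [321.0, 166.0], [321.0, 210.0]] [356.  127.8   7.3]
40 [[321.0, 116.0], [321.0, 168.0], [321.0, 211.0]] [360.5 128.3   1.5]
45 [[321.0, 123.0], [321.0, 172.0], [321.0, 212.0]] [365.5 128.8  -4. ]
50 [[321.0, 131.0], [321.0, 175.0], [321.0, 213.0]] [370.9 129.4  -9. ]
55 [[321.0, 139.0], [321.0, 179.0], [321.0, 214.0]] [376.8 130.  -13.5]
60 [[321.0, 147.0], [321.0, 184.0], [321.0, 216.0]] [383.  130.7 -17.5]
[(60, 15, 123, 151), (63, 15, 117, 150), (66, 15, 124, 148), (69, 16, 121, 152), (72, 16, 123, 149), (75, 15, 127, 147), (78, 16, 125, 145), (81, 15, 123, 153), (84, 15, 12
[... 219 characters left out ...]
 (120, 0, 3, 84), (123, 15, 6, 83), (126, 140, 10, 79), (129, 135, 7, 77), (132, 170, 9, 84), (135, 0, 3, 76), (138, 30, 3, 75), (141, 0, 7, 72), (144, 135, 7, 78), (147, 0, 3, 91), (150, 173, 11, 90), (153, 160, 9, 86), (156, 135, 6, 82), (159, 150, 5, 98), (162, 10, 7, 116), (165, 0, 8, 101), (168, 25, 15, 103), (171, 15, 10, 107), (174, 15, 6, 89), (177, 6, 14, 88), (180, 25, 13, 119), (183, 12, 12, 110), (186, 5, 18, 87), (189, 30, 12, 87), (192, 15, 17, 91), (195, 10, 10, 75), (198, 30, 7, 72), (201, 18, 16, 78), (204, 23, 14, 74), (207, 23, 14, 73), (210, 20, 24, 65), (213, 13, 168, 70), (216, 13, 162, 93), (219, 13, 162, 82), (222, 12, 147, 71), (225, 12, 161, 79), (228, 14, 150, 80)]
```

Request:
move_arm([
  [[0,0,0.5],0,-1],
  [[0.33,0.04,0],0,-1],
  [[0,0,-0.13],0,-1],
  [[0,0,-0.13],0,-1],
  [[0,0,-0.12],0,-1],
  [[0,0,0],0,-1],
])

```text
t: 13.0
eef_pos: [434.8, 136.3, 244.8]
tcp_rot: [3.142, -0.0, -3.036]
ft_force: [-0.2, -0.3, 4.9]
opening: 0.164
grip_force: 30.0
```

```bash
python3 - <<'E'
from h import *
p=tilt(); print(env.state()['ft_force'],env.state()['eef_pos'])
g=cv2.cvtColor(p['image'],cv2.COLOR_RGB2HSV)[80:160,320]; print([(80+i,v[1]) for i,v in enumerate(g.tolist())][::2])
E
```

```text
0 [[321.0, 87.0], [321.0, 167.0], [321.0, 219.0]] [350.3 127.3  58.3]
5 [[321.0, 86.0], [321.0, 165.0], [321.0, 217.0]] [350.6 127.4  50.9]
10 [[321.0, 88.0], [321.0, 163.0], [321.0, 215.0]] [351.6 127.5  43.6]
15 [[321.0, 90.0], [321.0, 162.0], [321.0, 213.0]] [353.2 127.7  36.3]
20 [[321.0, 94.0], [321.0, 162.0], [321.0, 212.0]] [355.4 127.9  29.3]
25 [[321.0, 98.0], [321.0, 163.0], [321.0, 211.0]] [358.2 128.2  22.4]
30 [[321.0, 104.0], [321.0, 164.0], [321.0, 211.0]] [361.6 128.5  15.8]
35 [[321.0, 110.0], [321.0, 166.0], [321.0, 211.0]] [365.6 129.    9.6]
40 [[321.0, 116.0], [321.0, 169.0], [321.0, 211.0]] [370.1 129.4   3.7]
45 [[321.0, 124.0], [321.0, 172.0], [321.0, 212.0]] [375.1 130.   -1.8]
50 [[321.0, 131.0], [321.0, 176.0], [321.0, 213.0]] [380.5 130.5  -6.8]
55 [[321.0, 139.0], [321.0, 180.0], [321.0, 214.0]] [386.4 131.2 -11.3]
60 [[321.0, 147.0], [321.0, 184.0], [321.0, 216.0]] [392.6 131.8 -15.3]
[-0.52555893 -0.29429472  3.49658144] [434.77995215 136.28627808 244.91181917]
[(80, 121), (82, 121), (84, 122), (86, 123), (88, 122), (90, 124), (92, 120), (94, 119), (96, 120), (98, 119), (100, 122), (102, 120), (104, 122), (106, 121), (108, 102), (110, 9), (112, 6), (114, 3), (116, 10), (118, 6), (120, 10), (122, 0), (124, 9), (126, 7), (128, 3), (130, 3), (132, 9), (134, 10), (136, 3), (138, 7), (140, 7), (142, 3), (144, 15), (146, 7), (148, 7), (150, 6), (152, 3), (154, 11), (156, 3), (158, 3)]
```

Request:
move_arm([
  [[0,0,0.8],0,-1],
  [[0,0,0.9],0,-1],
  [[0,0,0.8],0,-1],
  [[0.1,0.3,0],-1,-1],
  [[0.1,0.3,0],-1,-1],
  [[0.1,0.3,0],-1,-1],
  [[0.1,0.3,0],-1,-1],
  [[0.1,0.3,0],-1,-1],
  [[0.1,0.3,0],-1,-1],
  [[0.1,0.3,0],-1,-1],
  [[0.1,0.3,0],-1,-1],
  [[0.1,0.3,0],-1,-1],
  [[0.1,0.3,0],-1,-1],
  [[0.1,0.3,0],-1,-1],
  [[0.1,0.3,0],-1,-1],
  [[0.1,0.3,0],-1,-1],
  [[0.1,0.3,0],-1,-1],
  [[0.1,0.3,0],-1,-1],
  [[0.1,0.3,0],-1,-1],
  [[0.1,0.3,0],-1,-1],
])

```text
t: 14.72
eef_pos: [485.9, 289.7, 319.3]
tcp_rot: [-3.14, 0.0, 1.883]
ft_force: [0.3, -0.6, -1.2]
opening: 0.167
grip_force: 30.0
```

Request:
move_arm([
  [[0,0.3,0],-1,-1],
  [[0,0.3,0],-1,-1],
  [[0,0.3,0],-0.6,-1],
  [[0,0,0],0,-1],
  [[0,0,0],0,-1],
])

```text
t: 15.13
eef_pos: [485.6, 316.4, 319.6]
tcp_rot: [-3.14, 0.001, 1.681]
ft_force: [0.5, -1.1, 0.1]
opening: 0.163
grip_force: 30.0
```

```bash
python3 - <<'E'
from h import *
p=read_camera('wrist'); save('w6',p['image']); s=env.state();print(s['eef_pos'],s['tcp_rot'])
r=cut_out('tin',p)
for x in r[:2]:
    m=x['region'].astype(np.uint8); print(x['confidence'],x['at'],m.sum())
hsv=cv2.cvtColor(p['image'],cv2.COLOR_RGB2HSV)
o=((hsv[...,0]<14)&(hsv[...,1]>170)&(hsv[...,2]>90)).astype(np.uint8)
m=r[0]['region'].astype(np.uint8); c=max(cv2.findContours(m,0,1)[0],key=cv2.contourArea)
e=cv2.fitEllipse(c); print(e, atz(p,e[0],34),atz(p,e[0],17))
im=p['image'].copy(); cv2.drawContours(im,[c],-1,(255,0,0),1); save('w6c',im)
E
```

```text
[485.71492678 316.0858483  319.84858366] [-3.14034741e+00  6.48643260e-04  1.68123420e+00]
0.68 [333.5, 108.8] 8725
((325.5814208984375, 122.26947784423828), (115.55982208251953, 119.06175994873047), 89.0019760131836) [481.31713993 377.20044338  34.        ] [481.63785842 375.80701571  17.        ]
```

View pics/w6c.png

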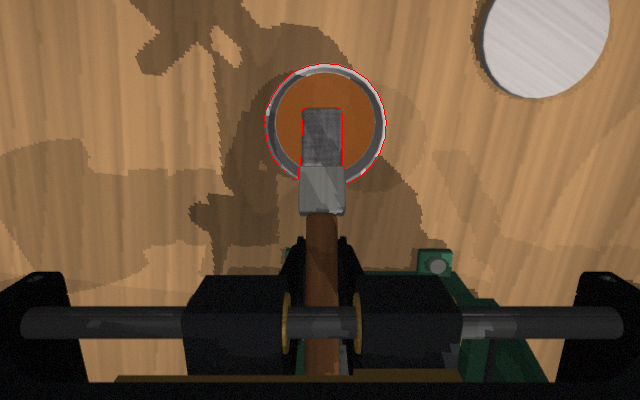

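Wrist view: the tin's rim is centred near (325,124) and the brush tip, at (322,108), sits above its floor. I'll shift slightly and dip.

Request:
move_arm([
  [[0.08,0.2,0],0,-1],
  [[0,0,-0.5],0,-1],
  [[0,0,-0.5],0,-1],
  [[0,0,-0.5],0,-1],
  [[0,0,-0.5],0,-1],
  [[0,0,-0.2],0,-1],
  [[0,0,-0.15],0,-1],
  [[0,0,-0.1],0,-1],
  [[0,0,-0.1],0,-1],
  [[0,0,0],0,-1],
  [[0,0,0],0,-1],
])

```text
t: 16.15
eef_pos: [488.3, 322.4, 244.7]
tcp_rot: [3.141, -0.0, 1.679]
ft_force: [0.5, 0.1, 0.0]
opening: 0.162
grip_force: 30.0
```

```bash
python3 - <<'E'
from h import *
p=read_camera('wrist'); save('w7',p['image']); s=env.state();print(s['eef_pos'],s['ft_force'],s['moment'])
g=p['image'][60:200,322]; print([(60+i,*v) for i,v in enumerate(g.tolist())][::4])
E
```

```text
[488.33517013 322.38014439 244.7592534 ] [ 0.90579286 -0.54181964 -1.30488745] [-0.13327901  0.06392033  0.08272899]
[(60, 127, 96, 67), (64, 117, 101, 86), (68, 122, 118, 114), (72, 77, 73, 74), (76, 156, 141, 135), (80, 140, 81, 38), (84, 140, 82, 37), (88, 136, 78, 33), (92, 135, 79, 33), (96, 137, 78, 34), (100, 134, 76, 31), (104, 136, 77, 33), (108, 92, 70, 55), (112, 102, 97, 100), (116, 87, 85, 87), (120, 76, 74, 75), (124, 79, 77, 76), (128, 66, 66, 66), (132, 65, 66, 65), (136, 74, 73, 73), (140, 71, 68, 69), (144, 79, 77, 79), (148, 87, 84, 85), (152, 85, 82, 83), (156, 84, 83, 82), (160, 83, 82, 82), (164, 85, 85, 82), (168, 99, 98, 94), (172, 101, 100, 95), (176, 100, 97, 95), (180, 102, 98, 97), (184, 104, 99, 96), (188, 101, 98, 95), (192, 102, 101, 98), (196, 104, 103, 100)]
```

Not touching yet, so I'll go down in small steps until it does.

Request:
move_arm([
  [[0,0,-0.05],0,-1],
  [[0,0,-0.05],0,-1],
  [[0,0,0],0,-1],
])

```text
t: 16.45
eef_pos: [488.2, 322.3, 241.2]
tcp_rot: [3.142, 0.0, 1.679]
ft_force: [1.0, 0.4, -0.9]
opening: 0.164
grip_force: 30.0
```

Request:
move_arm([
  [[0,0,-0.05],0,-1],
  [[0,0,0],0,-1],
])

```text
t: 16.62
eef_pos: [488.2, 322.3, 239.6]
tcp_rot: [-3.142, 0.0, 1.679]
ft_force: [0.4, -0.6, -0.4]
opening: 0.167
grip_force: 30.0
```

Request:
move_arm([
  [[0,0,-0.05],0,-1],
  [[0,0,0],0,-1],
])

```text
t: 16.78
eef_pos: [488.2, 322.3, 238.0]
tcp_rot: [-3.141, 0.0, 1.679]
ft_force: [0.3, 1.0, -1.1]
opening: 0.163
grip_force: 30.0
```

Request:
move_arm([
  [[0,0,-0.05],0,-1],
  [[0,0,0],0,-1],
])

```text
t: 16.95
eef_pos: [488.2, 322.3, 236.6]
tcp_rot: [3.141, 0.0, 1.679]
ft_force: [0.2, 0.4, 1.0]
opening: 0.165
grip_force: 30.0
```

Request:
move_arm([
  [[0,0,-0.05],0,-1],
  [[0,0,0],0,-1],
  [[0,0,0],0,-1],
])

```text
t: 17.2
eef_pos: [488.4, 322.2, 235.5]
tcp_rot: [3.141, -0.0, 1.679]
ft_force: [-0.2, -2.1, 4.0]
opening: 0.169
grip_force: 30.0
```

```bash
python3 - <<'E'
from h import *
p=read_camera('wrist'); save('w8',p['image']); s=env.state();print(s['eef_pos'],s['ft_force'],s['moment'])
q=read_camera('scene'); 
tilt()
g=p['image'][60:200,322]; print([(60+i,*v) for i,v in enumerate(g.tolist())][30:70:2])
save('w8c',np.hstack([p['image'][40:260,180:460],cv2.resize(q['image'][100:210,330:470],(280,220))]))
E
```

```text
[488.32245604 322.24596386 235.52723126] [ 0.78599318 -3.16380646  5.20600025] [-0.28069152  0.05330557  0.00317511]
0 [[322.0, 86.0], [322.0, 167.0], [321.0, 218.0]] [479.2 406.8  49. ]
5 [[322.0, 86.0], [322.0, 164.0], [321.0, 216.0]] [479.2 406.4  41.6]
10 [[322.0, 87.0], [322.0, 162.0], [321.0, 214.0]] [479.3 405.5  34.3]
15 [[322.0, 89.0], [322.0, 162.0], [321.0, 212.0]] [479.5 403.9  27. ]
20 [[322.0, 93.0], [322.0, 162.0], [321.0, 211.0]] [479.7 401.7  20. ]
25 [[322.0, 98.0], [322.0, 162.0], [321.0, 211.0]] [480.  398.8  13.1]
30 [[322.0, 103.0], [322.0, 164.0], [321.0, 210.0]] [480.4 395.4   6.5]
35 [[322.0, 109.0], [322.0, 166.0], [321.0, 210.0]] [4.808e+02 3.915e+02 3.000e-01]
40 [[322.0, 116.0], [322.0, 168.0], [321.0, 211.0]] [481.3 387.   -5.6]
45 [[322.0, 123.0], [321.0, 171.0], [321.0, 211.0]] [481.8 382.  -11.1]
50 [[322.0, 130.0], [321.0, 175.0], [321.0, 212.0]] [482.4 376.6 -16.1]
55 [[322.0, 138.0], [321.0, 179.0], [321.0, 214.0]] [483.1 370.7 -20.6]
60 [[321.0, 147.0], [321.0, 184.0], [321.0, 216.0]] [483.7 364.5 -24.6]
[(90, 142, 82, 38), (92, 142, 83, 38), (94, 143, 85, 42), (96, 138, 80, 35), (98, 137, 79, 35), (100, 137, 79, 34), (102, 138, 80, 36), (104, 137, 80, 36), (106, 129, 77, 37), (108, 84, 80, 82), (110, 97, 95, 95), (112, 90, 89, 88), (114, 103, 101, 100), (116, 93, 90, 91), (118, 97, 96, 97), (120, 82, 81, 80), (122, 96, 95, 95), (124, 87, 86, 86), (126, 86, 84, 85), (128, 69, 67, 69)]
```

View pics/w8c.png

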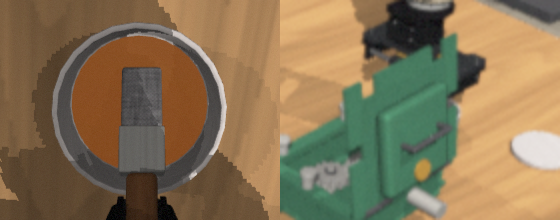

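```bash
python3 - <<'E'
from h import *
p=read_camera('wrist'); T=np.array(env.state()['eef_pos'])
for z in (12,14,16): print(z,(atz(p,(321,107.5),z)-T).round(1))
L=lambda n:np.load(n+'.npy',allow_pickle=True).item()
p1,p2=L('w1'),L('w2')
hs=[]
for p,c in((p1,(462,102)),(p2,(378,52))):
    pass
for p in (p1,p2):
    g=cv2.cvtColor(p['image'],cv2.COLOR_RGB2GRAY)
print(atz(p2,(382/1.203,50/1.203),46).round(1), atz(p1,(466,101),46).round(1))
save('gear',np.hstack([cv2.resize(p1['image'][0:150,350:520],None,fx=2.3,fy=2.3),cv2.resize(p2['image'][0:150,180:350],None,fx=2.3,fy=2.3)]))
E
```

```text
12 [  -8.3   73.8 -223.5]
14 [  -8.3   73.9 -221.5]
16 [  -8.3   73.9 -219.5]
[525.1 121.1  46. ] [527.1 121.8  46. ]
```

View pics/gear.png

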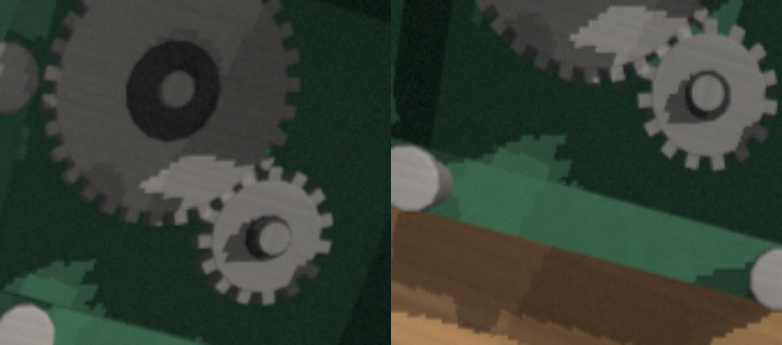

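Request:
move_arm([
  [[0,0,0.5],0,-1],
  [[0,0,0.9],0,-1],
  [[0,0,1],0,-1],
  [[0,0,0.9],0,-1],
  [[0,0,0],0,-1],
])

```text
t: 17.82
eef_pos: [488.6, 322.8, 338.8]
tcp_rot: [3.135, -0.003, 1.679]
ft_force: [0.3, -0.7, -1.2]
opening: 0.166
grip_force: 30.0
```

```bash
python3 - <<'E'
from h import *
L=lambda n:np.load(n+'.npy',allow_pickle=True).item()
p1,p2=L('w1'),L('w2')
a=atz(p1,(465.2,102.6),46);b=atz(p1,(424.8,42.2),46);c=atz(p2,(317.4,41.3),46)
print(a.round(1),b.round(1),c.round(1),atz(p1,(451,82.5),46).round(1),atz(p2,(294,30),46).round(1))
E
```

```text
[525.6 121.8  46. ] [558.7 178.4  46. ] [525.3 121.3  46. ] [536.7 141.9  46. ] [526.5 143.4  46. ]
```

Request:
move_arm([
  [[-0.04,-0.31,0],-1,-1],
  [[-0.04,-0.31,0],-1,-1],
  [[-0.04,-0.31,0],-1,-1],
  [[-0.04,-0.31,0],-1,-1],
  [[-0.04,-0.31,0],-1,-1],
  [[-0.04,-0.31,0],-1,-1],
  [[-0.04,-0.31,0],-1,-1],
  [[-0.04,-0.31,0],-1,-1],
  [[-0.04,-0.31,0],-1,-1],
  [[-0.04,-0.31,0],-1,-1],
  [[-0.04,-0.31,0],-1,-1],
  [[-0.04,-0.31,0],-1,-1],
  [[-0.04,-0.31,0],-1,-1],
  [[-0.04,-0.31,0],-1,-1],
  [[-0.04,-0.31,0],-1,-1],
  [[-0.04,-0.31,0],-1,-1],
  [[-0.04,-0.31,0],-1,-1],
  [[-0.02,-0.31,0],-1,-1],
  [[0,-0.31,0],-1,-1],
  [[0,-0.31,0],-0.68,-1],
])

```text
t: 19.48
eef_pos: [467.0, 136.0, 333.6]
tcp_rot: [-3.142, 0.001, 0.1]
ft_force: [1.1, 0.2, -0.4]
opening: 0.167
grip_force: 30.0
```

Request:
move_arm([
  [[0,-0.08,-0.5],0,-1],
  [[0,0,-0.5],0,-1],
  [[0,0,-0.5],0,-1],
  [[0,0,-0.2],0,-1],
  [[0,0,-0.1],0,-1],
  [[0,0,-0.05],0,-1],
  [[0,0,0],0,-1],
  [[0,0,0],0,-1],
])

```text
t: 20.15
eef_pos: [467.3, 134.0, 279.2]
tcp_rot: [3.142, -0.001, 0.105]
ft_force: [0.1, 0.4, -0.8]
opening: 0.166
grip_force: 30.0
```

```bash
python3 - <<'E'
from h import *
p=read_camera('wrist'); save('w9',p['image']); s=env.state();print(s['eef_pos'],s['ft_force'],s['tcp_rot'][2])
print(proj(p,[[537.4,141.8,46]]).round())
save('w9c',cv2.resize(p['image'][0:260,140:500],None,fx=1.6,fy=1.6))
E
```

```text
[467.29468937 134.02241795 279.26781665] [ 0.75843931 -0.24730899 -0.35151453] 0.10477425786397099
[[321. 113.]]
```

View pics/w9c.png

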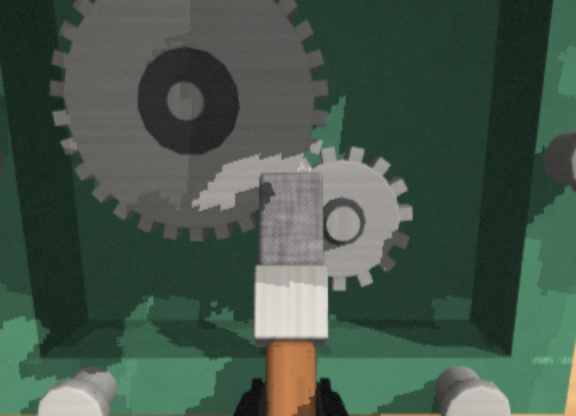

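Request:
move_arm([
  [[0,0,-0.05],0,-1],
  [[0,0,-0.03],0,-1],
  [[0,0,0],0,-1],
])

```text
t: 20.45
eef_pos: [467.0, 134.0, 276.7]
tcp_rot: [3.142, 0.0, 0.105]
ft_force: [-2.7, 0.4, 5.9]
opening: 0.164
grip_force: 30.0
```

Request:
move_arm([
  [[0,0,-0.05],0,-1],
  [[0,0,0],0,-1],
  [[0,0,0],0,-1],
])

```text
t: 20.7
eef_pos: [467.0, 134.0, 275.2]
tcp_rot: [3.142, -0.0, 0.105]
ft_force: [-3.2, 0.1, 5.3]
opening: 0.165
grip_force: 30.0
```

Request:
move_arm([
  [[0,0,0.5],0,-1],
  [[0,0,0.9],0,-1],
  [[0,0,0.8],0,-1],
  [[0,-0.9,0],0,-1],
  [[0,-0.9,0],0,-1],
  [[0,-0.9,0],0,-1],
  [[0.2,-0.9,0],0.2,-1],
  [[0.2,-0.9,0],0.2,-1],
  [[0.2,-0.9,0],0.3,-1],
  [[0.2,-0.9,0],0.3,-1],
  [[0.2,-0.9,0],0.3,-1],
  [[0.2,-0.9,0],0.3,-1],
  [[0.2,-0.9,0],0.3,-1],
  [[0.2,-0.9,0],0.3,-1],
  [[0.2,-0.9,0],0.3,-1],
  [[0.2,-0.9,0],0.3,-1],
  [[0.2,-0.9,0],0.3,-1],
  [[0.2,-0.9,0],0.3,-1],
  [[0.2,-0.9,0],0.3,-1],
  [[0.2,-0.9,0],0,-1],
])

```text
t: 22.37
eef_pos: [551.3, -326.5, 340.8]
tcp_rot: [3.141, -0.0, 0.402]
ft_force: [-0.3, 0.5, -0.2]
opening: 0.165
grip_force: 30.0
```

Request:
move_arm([
  [[0,0,-1],0,-1],
  [[0,0,-1],0,-1],
  [[0,0,-0.9],0,-1],
  [[0,0,-0.3],0,-1],
  [[0,0,-0.2],0,-1],
  [[0,0,-0.2],0,-1],
  [[0,0,-0.2],0,-1],
  [[0,0,-0.2],0,-1],
  [[0,0,-0.2],0,-1],
  [[0,0,-0.2],0,-1],
  [[0,0,0],0,-1],
])

```text
t: 23.28
eef_pos: [551.3, -325.2, 208.5]
tcp_rot: [3.141, -0.0, 0.4]
ft_force: [0.6, -1.6, 1.7]
opening: 0.166
grip_force: 30.0
```

Request:
move_arm([
  [[0,0,-0.15],0,-1],
  [[0,0,-0.15],0,-1],
  [[0,0,-0.08],0,-1],
  [[0,0,0],0,-1],
  [[0,0,0],0,0],
  [[0,0,0],0,0],
  [[0,0,0],0,0],
  [[0,0,0],0,0],
  [[0,0,0.5],0,0],
  [[0,0,1],0,0],
  [[0,0,1],0,0],
  [[0,0,1],0,0],
  [[0,0,1],0,0],
  [[0,0,1],0,0],
  [[0,0,1],0,0],
  [[-0.8,0.3,0.5],-0.5,0],
  [[-0.8,0.3,0],-1,0],
  [[0,0,0],-1,0],
  [[0,0,0],-1,0],
  [[0,0,0],0,0],
])

```text
t: 24.95
eef_pos: [502.9, -306.9, 408.0]
tcp_rot: [3.141, -0.0, 0.117]
ft_force: [-0.0, 0.3, -0.1]
opening: 0.499
grip_force: 0.0
```

```bash
python3 - <<'E'
from h import *
p=read_camera('wrist'); save('w10',p['image']); np.save('w10.npy',p,allow_pickle=True)
t=read_camera('top'); save('t10',t['image']);np.save('t10.npy',t,allow_pickle=True); s=env.state();print(s['eef_pos'],s['tcp_rot'][2])
save('t10c',np.vstack([cv2.resize(t['image'][130:260,190:470],(640,297)),p['image'][:290]]))
E
```

```text
[ 503.25494106 -307.03319033  407.50543295] 0.12332146928352716
```

View pics/t10c.png

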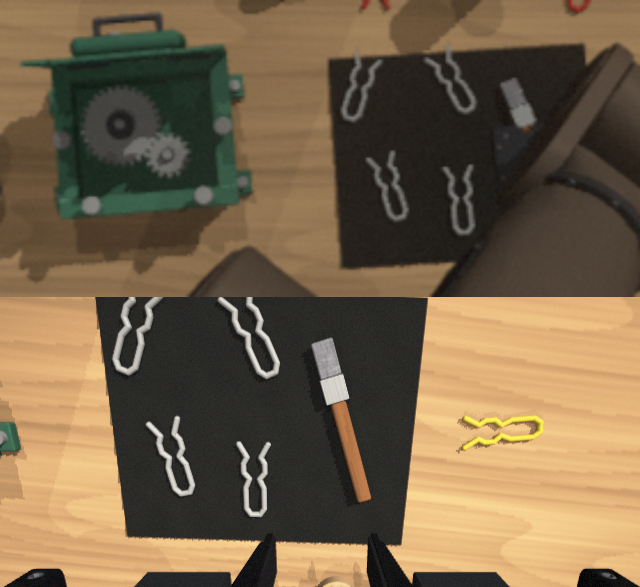

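The brush lies flat on the mat again. Next is the cover: I'll come in behind it with closed fingers.

Request:
move_arm([
  [[0.75,0.4,0.1],-0.2,-1],
  [[0.75,0.4,0.1],0,-1],
  [[0.75,0.4,0.1],0,-1],
  [[0.75,0.4,0.1],0,-1],
  [[0.75,0.4,0.1],0,-1],
  [[0.75,0.4,0],0,-1],
  [[0,0.98,0],0,-1],
  [[0,0.98,0],0,-1],
  [[0,0.98,0],0,-1],
  [[0,0.98,0],0,-1],
  [[0,0.98,0],0,-1],
  [[0,0.98,0],0,-1],
  [[0,0.98,0],0,-1],
  [[0,0.98,0],0,-1],
  [[0,0.98,0],0,-1],
  [[0,0.98,0],0,-1],
  [[0,0.98,0],0,-1],
  [[0,0.98,0],0,-1],
  [[0,0.98,0],0,-1],
  [[0,0,0],0,-1],
])

```text
t: 26.72
eef_pos: [637.9, 151.6, 422.0]
tcp_rot: [-3.141, 0.0, 0.111]
ft_force: [0.5, -0.4, 0.9]
opening: 0.005
grip_force: 0.0
```

```bash
python3 - <<'E'
from h import *
s=env.state();T=np.array(s['eef_pos']);print(T,s['tcp_rot'][2],s['ft_force'],s['opening'])
C=np.array([546.3,147.3]);ex=np.array([.9944,.1053])
d=T[:2]-C; print('case',d@ex,d@[-.1053,.9944])
prev=T.copy()
for th in [1.30,1.2,1.1,1.0,.9,.8,.7,.6,.5,.4,.3,.2,.1,0]:
    r=165; xc=90-r*np.cos(th)+5*np.sin(th)+10*np.sin(th); z=70.5+r*np.sin(th)+5*np.cos(th)
    w=np.r_[C+ex*xc,z+190]; print(th,w.round(1),((w-prev)/30).round(2)); prev=w
E
```

```text
[637.94833593 151.56221386 422.01425928] 0.11094639998443157 [ 0.52152743 -0.40569674  0.87364143] 0.004585595841127666
case 91.58391637218574 -5.412224310806638
1.3 [606.3 153.7 420.8] [-1.06  0.07 -0.04]
1.2 [590.2 152.  416.1] [-0.53 -0.06 -0.16]
1.1 [574.7 150.3 409.8] [-0.52 -0.05 -0.21]
1.0 [559.7 148.7 402. ] [-0.5  -0.05 -0.26]
0.9 [545.5 147.2 392.9] [-0.47 -0.05 -0.31]
0.8 [532.2 145.8 382.3] [-0.44 -0.05 -0.35]
0.7 [519.9 144.5 370.6] [-0.41 -0.04 -0.39]
0.6 [508.8 143.3 357.8] [-0.37 -0.04 -0.43]
0.5 [499.  142.3 344. ] [-0.33 -0.03 -0.46]
0.4 [490.5 141.4 329.4] [-0.28 -0.03 -0.49]
0.3 [483.5 140.6 314. ] [-0.23 -0.02 -0.51]
0.2 [478.  140.1 298.2] [-0.18 -0.02 -0.53]
0.1 [474.  139.6 281.9] [-0.13 -0.01 -0.54]
0 [471.7 139.4 265.5] [-0.08 -0.01 -0.55]
```

Request:
move_arm([
  [[-0.5,0.03,0],0,-1],
  [[-0.55,0.03,-0.04],0,-1],
  [[-0.53,-0.05,-0.16],0,-1],
  [[-0.52,-0.05,-0.21],0,-1],
  [[-0.5,-0.05,-0.26],0,-1],
  [[-0.47,-0.05,-0.31],0,-1],
  [[-0.44,-0.05,-0.35],0,-1],
  [[-0.41,-0.04,-0.39],0,-1],
  [[-0.37,-0.04,-0.43],0,-1],
  [[-0.33,-0.03,-0.46],0,-1],
  [[-0.28,-0.03,-0.49],0,-1],
  [[-0.23,-0.02,-0.51],0,-1],
  [[-0.18,0,-0.53],0,-1],
  [[-0.13,0,-0.5],0,-1],
  [[0,0,0],0,-1],
])

```text
t: 27.97
eef_pos: [474.3, 136.3, 281.1]
tcp_rot: [3.141, 0.004, 0.107]
ft_force: [-0.9, 0.0, -0.0]
opening: 0.004
grip_force: 0.0
```

Request:
move_arm([
  [[-0.05,0,-0.2],0,-1],
  [[-0.03,0,-0.15],0,-1],
  [[0,0,-0.1],0,-1],
  [[0,0,0],0,-1],
])

```text
t: 28.3
eef_pos: [472.8, 136.6, 269.6]
tcp_rot: [3.141, 0.0, 0.105]
ft_force: [0.6, 0.1, -0.3]
opening: 0.005
grip_force: 0.0
```

Request:
move_arm([
  [[0,0,-0.1],0,-1],
  [[0,0,-0.1],0,-1],
  [[0,0,0],0,-1],
])

```text
t: 28.55
eef_pos: [472.6, 136.7, 265.6]
tcp_rot: [3.141, -0.002, 0.105]
ft_force: [-6.7, -1.2, 28.2]
opening: 0.002
grip_force: 14.0
```

```bash
python3 - <<'E'
from h import *
s=env.state();print(s['eef_pos'],s['ft_force'])
q=read_camera('scene'); save('s11',cv2.resize(q['image'][100:250,290:490],(800,600)))
E
```

```text
[472.61042677 136.66036102 265.64790386] [-6.68400277 -1.19470697 28.20976386]
```

View pics/s11.png

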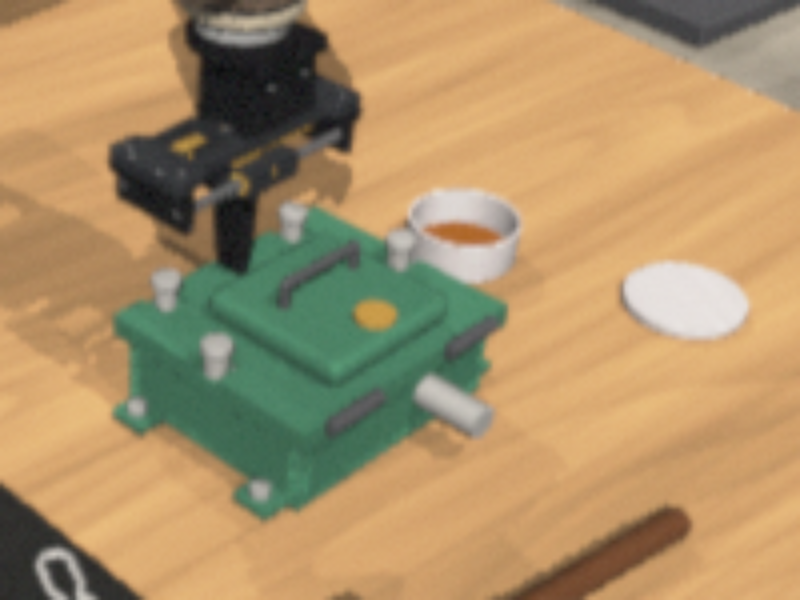

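The scene view shows the cover shut flat, with 28 N at the expected height. Next I'll measure the clips from above the mat.

Request:
move_arm([
  [[0,0,1],0,-1],
  [[0,0,1],0,-1],
  [[0,0,1],0,0],
  [[0,0,1],0,0],
  [[0,0,0.8],0,0],
  [[0.2,-0.9,0],0,0],
  [[0.2,-0.9,0],0,0],
  [[0.2,-0.9,0],0,0],
  [[0.2,-0.9,0],0,0],
  [[0.2,-0.9,0],0,0],
  [[0.2,-0.9,0],0,0],
  [[0.2,-0.9,0],0,0],
  [[0.2,-0.9,0],0,0],
  [[0.2,-0.9,0],0,0],
  [[0.2,-0.9,0],0,0],
  [[0.2,-0.9,0],0,0],
  [[0.2,-0.9,0],0,0],
  [[0.2,-0.9,0],0,0],
  [[0,0,0],0,0],
  [[0,0,0],0,0],
])

```text
t: 30.27
eef_pos: [550.6, -215.4, 407.3]
tcp_rot: [-3.141, 0.0, 0.103]
ft_force: [-0.0, -0.4, -0.6]
opening: 0.497
grip_force: 0.0
```

```bash
cat >> h.py <<'E'
def clips(p,z=7,rmax=400):
    """bright thin blobs on the dark mat -> (origin xy, mouth angle), size"""
    hsv=cv2.cvtColor(p['image'],cv2.COLOR_RGB2HSV)
    m=((hsv[...,2]>95)&(hsv[...,1]<70)).astype(np.uint8); m[265:]=0
    n,l,st,_=cv2.connectedComponentsWithStats(m,connectivity=8); out=[]
    for i in range(1,n):
        ys,xs=np.nonzero(l==i)
        if len(xs)<250 or len(xs)>8000: continue
        P=np.array([atz(p,(x,y),z)[:2] for x,y in zip(xs,ys)]); mu=P.mean(0)
        u=np.linalg.svd(P-mu,full_matrices=False)[2][0]
        s=(P-mu)@u
        w=lambda q:np.ptp(((P-mu)@[-u[1],u[0]])[q])
        if w(s>s.max()-14)<w(s<s.min()+14): u=-u; s=-s
        # lateral centre of the eye and of the mouth give the axis
        b=s.min(); v=np.array([-u[1],u[0]]); t=(P-mu)@v
        mid=lambda a,c:(lambda q:(q.max()+q.min())/2)(t[(s>a)&(s<c)])
        e,mo=mid(b+8,b+36),mid(s.max()-12,s.max()+1)
        d=np.arctan2(mo-e,(s.max()-6)-(b+22)); a=np.arctan2(u[1],u[0])+d
        E=mu+u*(b+22)+v*e; U=np.array([np.cos(a),np.sin(a)])
        O=E+U*(57-22)
        out.append((O,a,np.ptp(s),E+U*2,len(xs),np.array([xs.mean(),ys.mean()])))
    for o in out: print('O',o[0].round(1),'ang',round(o[1],3),'len',o[2].round(1),'eye',o[3].round(1),'n',o[4],'px',o[5].round())
    return out
E
python3 - <<'E'
from h import *
p=read_camera('wrist'); save('w12',p['image']); np.save('w12.npy',p,allow_pickle=True); s=env.state();print(s['eef_pos'],s['tcp_rot'][2])
clips(p)
p=np.load('w10.npy',allow_pickle=True).item(); print('w10'); clips(p)
E
```

```text
[ 550.43573156 -214.41856549  407.40494544] 0.10381751187764388
O [ 631.3 -113.2] ang -0.286 len 84.9 eye [ 599.7 -103.9] n 1164 px [224.  95.]
O [ 640.  -218.4] ang 0.521 len 85.1 eye [ 611.4 -234.9] n 1141 px [339.  97.]
O [ 577.2 -315.8] ang -2.729 len 61.9 eye [ 607.5 -302.6] n 1313 px [412. 132.]
O [548.4  83.3] ang -1.295 len 42.0 eye [539.4 115. ] n 562 px [ 12. 151.]
O [ 519.8 -153.2] ang 0.196 len 78.2 eye [ 487.4 -159.6] n 396 px [264. 205.]
O [ 508.6 -132.3] ang 0.376 len 82.3 eye [ 477.9 -144.4] n 432 px [248. 212.]
O [ 497.1 -234. ] ang 0.096 len 83.5 eye [ 464.2 -237.2] n 819 px [332. 230.]
O [466.5 112.8] ang -0.644 len 37.6 eye [440.1 132.6] n 316 px [  8. 234.]
w10
O [ 601.2 -104.3] ang 2.841 len 82.8 eye [ 632.8 -114.1] n 1185 px [133.  37.]
O [ 638.5 -215.8] ang 0.608 len 85.2 eye [ 611.4 -234.7] n 1173 px [253.  39.]
O [ 577.4 -314.5] ang -2.741 len 60.9 eye [ 607.8 -301.6] n 1448 px [330.  75.]
O [ 509.  -144.4] ang 0.314 len 85.1 eye [ 477.6 -154.6] n 1016 px [174. 160.]
O [ 495.5 -234.4] ang 0.095 len 84.5 eye [ 462.7 -237.5] n 920 px [254. 182.]
```

Request:
move_arm([
  [[-0.6,0.5,0],0.65,0],
  [[-0.6,0.5,0],0.65,0],
  [[-0.6,0.5,0],0.65,0],
  [[-0.6,0.5,-1],0.65,0],
  [[0,0,-1],0,0],
  [[0,0,-1],0,0],
  [[0,0,-1],0,0],
  [[0,0,-1],0,0],
  [[0,0,-1],0,0],
  [[0,0,-0.6],0,0],
  [[0,0,-0.3],0,0],
  [[0,0,-0.18],0,0],
  [[0,0,0],0,0],
  [[0,0,0],0,-1],
  [[0,0,0],0,-1],
  [[0,0,0],0,-1],
  [[0,0,0],0,-1],
  [[0,0,0],0,-1],
  [[0,0,0],0,-1],
  [[0,0,0],0,-1],
])

```text
t: 31.98
eef_pos: [478.7, -154.4, 195.9]
tcp_rot: [3.141, -0.001, 0.312]
ft_force: [-1.6, 1.4, 6.1]
opening: 0.268
grip_force: 30.0
```

```bash
python3 - <<'E'
from h import *
s=env.state();T=np.array(s['eef_pos']);print(T,s['tcp_rot'][2],s['ft_force'],s['opening']*95,s['grip_force'])
p=read_camera('wrist'); save('w13',p['image']); np.save('w13.npy',p,allow_pickle=True)
clips(p)
save('w13c',np.hstack([p['image'][40:290,180:460]]))
E
```

```text
[ 478.71388624 -154.4090089   195.94863093] 0.31246865697457005 [-1.59882274  1.44027464  6.09147569] 25.50437136658279 29.966451823711395
O [ 590.5 -128.4] ang -1.245 len 26.3 eye [579.9 -97.1] n 1018 px [281.  13.]
O [ 580.4 -253.7] ang -2.595 len 44.8 eye [ 608.6 -236.5] n 3082 px [590.  53.]
O [ 525.4 -125.7] ang 0.455 len 64.3 eye [ 495.7 -140.2] n 1621 px [300. 201.]
O [ 533.4 -150.1] ang 0.189 len 64.3 eye [ 501.  -156.3] n 1599 px [342. 200.]
O [ 534.4 -210.7] ang 0.381 len 26.2 eye [ 503.8 -223. ] n 635 px [463. 243.]
O [ 536.6 -253.2] ang 5.916 len 23.3 eye [ 505.8 -241.4] n 551 px [507. 247.]
```

View pics/w13c.png

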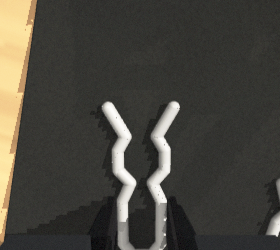

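```bash
cat >> h.py <<'E'
def held(p,T,yaw,zc):
    """mouth-tip forward/lateral offsets from TCP, of the clip held (wire centre height zc)"""
    hsv=cv2.cvtColor(p['image'],cv2.COLOR_RGB2HSV); m=(hsv[...,2]>110)&(hsv[...,1]<70); m[260:]=0; m[:,:250]=0; m[:,400:]=0; m[:110]=0
    n,l,st,_=cv2.connectedComponentsWithStats(m.astype(np.uint8)); f=np.array([np.cos(yaw),np.sin(yaw)]); v=np.array([-f[1],f[0]])
    for i in range(1,n):
        if st[i][4]<300: continue
        ys,xs=np.nonzero(l==i); P=np.array([atz(p,(x,y),zc)[:2] for x,y in zip(xs,ys)])-T[:2]
        print('blob',st[i][:4],'fwd max',(P@f).max().round(1),'lat',(P@v).min().round(1),(P@v).max().round(1))
E
python3 - <<'E'
from h import *
p=np.load('w13.npy',allow_pickle=True).item(); T=np.array(env.state()['eef_pos'])
held(p,T,.3125,7)
# place targets
C=np.array([546.3,147.3])
for n,S,a,yaw in [('FL',(460.8,202.3),.1055,.1055),('FR',(474.5,75),.1055,.1055),('L',(535.6,240.5),-1.465,1.676),('R',(555.5,54.8),1.676,1.676)]:
    u=np.array([np.cos(a),np.sin(a)]); S=np.array(S); print(n,'pre TCP',(S-u*(33+45)).round(1),'final',(S-u*33).round(1),'unit',u.round(3))
E
```

```text
blob [282 141  35 119] fwd max 60.4 lat 2.5 18.4
blob [327 141  33 119] fwd max 60.5 lat -17.9 -3.0
FL pre TCP [383.2 194.1] final [428.  198.8] unit [0.994 0.105]
FR pre TCP [396.9  66.8] final [441.7  71.5] unit [0.994 0.105]
L pre TCP [527.4 318.1] final [532.1 273.3] unit [ 0.106 -0.994]
R pre TCP [563.7 -22.8] final [559.  22.] unit [-0.105  0.994]
```

Request:
move_arm([
  [[0,0,0.8],0,-1],
  [[0,0,1],0,-1],
  [[0,0,1],0,-1],
  [[0,0,1],0,-1],
  [[-0.27,0.97,0],-0.22,-1],
  [[-0.27,0.97,0],-0.22,-1],
  [[-0.27,0.97,0],-0.22,-1],
  [[-0.27,0.97,0],-0.22,-1],
  [[-0.27,0.97,0],-0.22,-1],
  [[-0.27,0.97,0],-0.22,-1],
  [[-0.27,0.97,0],-0.22,-1],
  [[-0.27,0.97,0],-0.22,-1],
  [[-0.27,0.97,0],-0.22,-1],
  [[-0.27,0.97,0],-0.22,-1],
  [[-0.27,0.97,0],-0.2,-1],
  [[-0.21,0.97,0],-0.2,-1],
  [[0,0,0],0,-1],
  [[0,0,0],0,-1],
])

```text
t: 33.53
eef_pos: [382.7, 195.8, 309.4]
tcp_rot: [3.141, -0.0, 0.108]
ft_force: [-0.3, 0.2, -1.3]
opening: 0.268
grip_force: 30.0
```

```bash
python3 - <<'E'
from h import *
s=env.state();T=np.array(s['eef_pos']);print(T,s['tcp_rot'][2],s['opening']*95)
p=read_camera('wrist'); save('w14',p['image']); np.save('w14.npy',p,allow_pickle=True)
held(p,T,s['tcp_rot'][2],T[2]-189)
# stud heads: bright grey round blobs above row 140
g=cv2.medianBlur(cv2.cvtColor(p['image'],cv2.COLOR_RGB2GRAY),5)
c=cv2.HoughCircles(g[:200],cv2.HOUGH_GRADIENT,1,40,param1=80,param2=14,minRadius=13,maxRadius=24)
if c is not None:
    for q in c[0]: 
        h=p['image'][int(min(q[1],399)),int(q[0])]; print(q.round(1),h,atz(p,q[:2],94.5).round(1))
print(proj(p,[[460.8,202.3,94.5],[474.5,75,94.5]]).round())
E
```

```text
[382.73586008 195.77666073 309.42169302] 0.1078022164423571 25.457667807030194
blob [284 142  32 118] fwd max 59.8 lat 3.1 17.6
blob [330 142  29 105] fwd max 59.9 lat -17.4 -4.4
[322.5 100.5  19.9] [136 133 128] [460.3 203.5  94.5]
[566.5  98.5  21.2] [127 126 121] [475.2  76.6  94.5]
[323.5 197.5  19.9] [162 125  84] [407.7 197.1  94.5]
[218.5 184.5  13.8] [111  84  58] [408.8 256.5  94.5]
[[325. 100.]
 [569. 100.]]
```

Request:
move_arm([
  [[0,-0.03,-0.5],0,-1],
  [[0,0,-0.5],0,-1],
  [[0,0,-0.3],0,-1],
  [[0,0,-0.08],0,-1],
  [[0,0,0],0,-1],
  [[0.2,0.02,0],0,-1],
  [[0.2,0.02,0],0,-1],
  [[0.2,0.02,0],0,-1],
  [[0.2,0.02,0],0,-1],
  [[0.2,0.02,0],0,-1],
  [[0,0,0],0,-1],
])

```text
t: 34.5
eef_pos: [414.4, 197.2, 268.1]
tcp_rot: [-3.141, -0.002, 0.104]
ft_force: [0.8, 2.0, -0.4]
opening: 0.269
grip_force: 30.0
```

Request:
move_arm([
  [[0.1,0.01,0],0,-1],
  [[0.1,0.01,0],0,-1],
  [[0.1,0.01,0],0,-1],
  [[0,0,0],0,-1],
])

```text
t: 34.83
eef_pos: [423.1, 198.1, 268.2]
tcp_rot: [-3.141, -0.002, 0.105]
ft_force: [4.2, 3.5, -2.0]
opening: 0.268
grip_force: 30.0
```

Request:
move_arm([
  [[0.1,0.01,0],0,-1],
  [[0.1,0.01,0],0,-1],
  [[0,0,0],0,-1],
])

```text
t: 35.08
eef_pos: [428.8, 198.4, 268.0]
tcp_rot: [3.141, -0.001, 0.104]
ft_force: [1.5, 0.1, -1.3]
opening: 0.275
grip_force: 30.0
```

Request:
move_arm([
  [[0.07,0.01,0],0,-1],
  [[0,0,0],0,-1],
])

```text
t: 35.25
eef_pos: [430.4, 198.7, 267.9]
tcp_rot: [3.141, 0.001, 0.104]
ft_force: [-0.6, 2.1, -0.7]
opening: 0.268
grip_force: 30.0
```

Request:
move_arm([
  [[0.07,0.01,0],0,-1],
  [[0,0,0],0,-1],
])

```text
t: 35.42
eef_pos: [431.8, 199.0, 267.6]
tcp_rot: [3.141, 0.003, 0.105]
ft_force: [-5.3, 3.2, -0.5]
opening: 0.272
grip_force: 30.0
```

```bash
python3 - <<'E'
from h import *
s=env.state();T=np.array(s['eef_pos']);print(T,s['ft_force'],s['opening']*95)
p=read_camera('wrist'); save('w15',p['image'])
held(p,T,s['tcp_rot'][2],79)
save('w15c',cv2.resize(p['image'][90:290,220:420],(500,500)))
E
```

```text
[431.75019716 199.03155079 267.61883559] [-5.29628577  3.21064803 -0.5141336 ] 25.816458153365456
blob [278 143  30  56] fwd max 58.8 lat 6.8 20.3
blob [295 153  61  96] fwd max 54.1 lat -16.0 13.0
```

View pics/w15c.png

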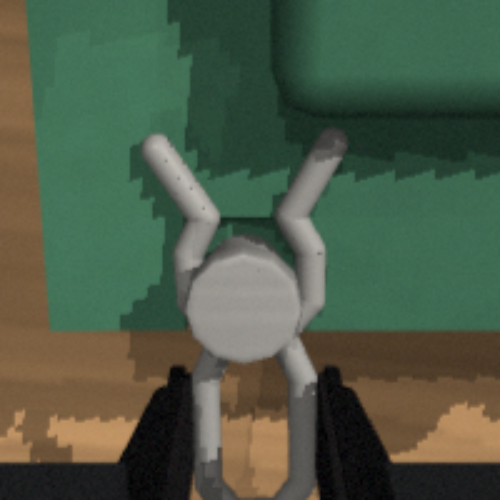

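Request:
move_arm([
  [[0.05,0.01,0],0,-1],
  [[0,0,0],0,-1],
])

```text
t: 35.63
eef_pos: [432.6, 199.3, 267.4]
tcp_rot: [3.141, 0.005, 0.105]
ft_force: [-9.4, 4.6, -1.2]
opening: 0.269
grip_force: 30.0
```

Request:
move_arm([
  [[0,0,0],0,0],
  [[0,0,0],0,0],
  [[0,0,0],0,0],
  [[0,0,0],0,0],
  [[0,0,0.5],0,0],
  [[0,0,1],0,0],
  [[0,0,1],0,0],
  [[0,0,1],0,0],
  [[0,0,1],0,0],
  [[0.3,-0.9,0.2],0.5,0],
  [[0.3,-0.9,0],0.5,0],
  [[0.3,-0.9,0],0.5,0],
  [[0.3,-0.9,0],0.5,0],
  [[0.3,-0.9,0],0.5,0],
  [[0.3,-0.9,0],0.5,0],
  [[0.3,-0.9,0],0.5,0],
  [[0.3,-0.9,0],0.5,0],
  [[0.3,-0.9,0],0.5,0],
  [[0.3,-0.9,0],0.5,0],
  [[0.3,-0.9,0],0.5,0],
])

```text
t: 37.3
eef_pos: [533.2, -99.3, 409.1]
tcp_rot: [3.141, -0.0, 0.546]
ft_force: [0.7, 0.2, -0.5]
opening: 0.501
grip_force: 0.0
```

Request:
move_arm([
  [[0.3,-0.9,0],0,0],
  [[0.3,-0.9,0],0,0],
  [[0.3,-0.9,0],0,0],
  [[0.3,-0.9,0],0,0],
  [[0,0,0],0,0],
  [[0,0,0],0,0],
])

```text
t: 37.8
eef_pos: [568.9, -206.8, 408.4]
tcp_rot: [-3.141, 0.0, 0.543]
ft_force: [-0.3, -0.6, -0.2]
opening: 0.499
grip_force: 0.0
```

```bash
python3 - <<'E'
from h import *
p=read_camera('wrist'); save('w16',p['image']); np.save('w16.npy',p,allow_pickle=True); s=env.state();print(s['eef_pos'],s['tcp_rot'][2])
clips(p)
E
```

```text
[ 568.72152217 -205.8190753   408.61984866] 0.5436312598602941
O [ 772.7 -264.7] ang 2.191 len 107.1 eye [ 791.9 -291.5] n 3892 px [490.  23.]
O [520.8 140.7] ang 1.987 len 46.2 eye [534.2 110.5] n 1080 px [24. 35.]
O [ 634.4 -112.8] ang 0.228 len 84.4 eye [ 602.3 -120.2] n 1164 px [271.  81.]
O [ 640.2 -218.3] ang 0.523 len 85.1 eye [ 611.6 -234.8] n 1017 px [365. 132.]
O [ 577.4 -316.6] ang -2.733 len 62.1 eye [ 607.6 -303.5] n 1127 px [413. 192.]
O [ 505.9 -221.6] ang 0.206 len 73.9 eye [ 473.6 -228.4] n 330 px [298. 237.]
O [ 517.6 -245.5] ang -0.042 len 64.3 eye [ 484.6 -244.1] n 285 px [316. 241.]
```

Request:
move_arm([
  [[0.71,-0.48,0],-0.27,0],
  [[0.71,-0.48,0],0,0],
  [[0,0,-1],0,0],
  [[0,0,-1],0,0],
  [[0,0,-1],0,0],
  [[0,0,-1],0,0],
  [[0,0,-1],0,0],
  [[0,0,-1],0,0],
  [[0,0,-0.6],0,0],
  [[0,0,-0.3],0,0],
  [[0,0,-0.2],0,0],
  [[0,0,0],0,0],
  [[0,0,0],0,-1],
  [[0,0,0],0,-1],
  [[0,0,0],0,-1],
  [[0,0,0],0,-1],
  [[0,0,0],0,-1],
  [[0,0,0],0,-1],
  [[0,0,0],0,-1],
])

```text
t: 39.43
eef_pos: [611.7, -234.6, 196.8]
tcp_rot: [3.141, -0.001, 0.523]
ft_force: [-0.4, 0.7, 5.6]
opening: 0.266
grip_force: 30.0
```

```bash
python3 - <<'E'
from h import *
s=env.state();T=np.array(s['eef_pos']);print(T,s['tcp_rot'][2],s['ft_force'],s['opening']*95,s['grip_force'])
p=read_camera('wrist'); save('w17',p['image']); held(p,T,s['tcp_rot'][2],7)
E
```

```text
[ 611.65131023 -234.57361355  196.79040704] 0.5229598121785781 [-0.41328189  0.72456562  5.63504645] 25.294204135453302 30.001873075962067
blob [283 140  34 120] fwd max 60.8 lat 2.5 18.0
blob [327 141  34 119] fwd max 60.3 lat -18.5 -3.0
```

Request:
move_arm([
  [[0,0,0.8],0,-1],
  [[0,0,1],0,-1],
  [[0,0,1],0,-1],
  [[0,0,1],0,-1],
  [[-0.58,0.84,0],-0.44,-1],
  [[-0.58,0.84,0],-0.44,-1],
  [[-0.58,0.84,0],-0.44,-1],
  [[-0.58,0.84,0],-0.44,-1],
  [[-0.58,0.84,0],-0.44,-1],
  [[-0.58,0.84,0],-0.44,-1],
  [[-0.58,0.84,0],-0.44,-1],
  [[-0.58,0.84,0],-0.44,-1],
  [[-0.58,0.84,0],-0.44,-1],
  [[-0.58,0.84,0],-0.42,-1],
  [[-0.58,0.84,0],-0.42,-1],
  [[-0.58,0.84,0],-0.42,-1],
  [[0,0,0],0,-1],
  [[0,0,0],0,-1],
])

```text
t: 40.98
eef_pos: [402.2, 68.8, 310.3]
tcp_rot: [3.141, -0.0, 0.108]
ft_force: [1.2, -0.2, 0.1]
opening: 0.267
grip_force: 30.0
```

```bash
cat >> h.py <<'E'
def heads(p,lst):
    for S in lst:
        u=proj(p,[[S[0],S[1],94.5]])[0]; x0,y0=int(u[0])-45,int(u[1])-45
        if not(0<=u[0]<640 and 0<=u[1]<270): continue
        x0,y0=max(x0,0),max(y0,0)
        g=cv2.medianBlur(cv2.cvtColor(p['image'],cv2.COLOR_RGB2GRAY),5)[y0:min(y0+90,265),x0:x0+90]
        c=cv2.HoughCircles(g,cv2.HOUGH_GRADIENT,1,60,param1=80,param2=10,minRadius=15,maxRadius=24)
        if c is not None: q=c[0][0]; print('head',S,q.round(1),atz(p,(q[0]+x0,q[1]+y0),94.5).round(1))
E
python3 - <<'E'
from h import *
s=env.state();T=np.array(s['eef_pos']);print(T,s['tcp_rot'][2],s['opening']*95)
p=read_camera('wrist'); save('w18',p['image']); held(p,T,s['tcp_rot'][2],T[2]-189); heads(p,[(460.5,203),(475,76),(555.5,55)])
E
```

```text
[402.17930498  68.78259398 310.28475695] 0.1079843026947962 25.386833037722926
blob [307 110  38  21] fwd max 74.5 lat -10.4 6.6
blob [286 141  31 119] fwd max 60.4 lat 2.6 16.6
blob [330 140  31 104] fwd max 60.9 lat -18.3 -4.4
head (460.5, 203) [49.5 41.5 22.3] [462.6 200.8  94.5]
head (475, 76) [48.5 45.5 19. ] [474.9  74.4  94.5]
```

Request:
move_arm([
  [[0,-0.03,-0.5],0,-1],
  [[0,0,-0.5],0,-1],
  [[0,0,-0.3],0,-1],
  [[0,0,-0.1],0,-1],
  [[0,0,0],0,-1],
  [[0.2,0.02,0],0,-1],
  [[0.2,0.02,0],0,-1],
  [[0.2,0.02,0],0,-1],
  [[0.2,0.02,0],0,-1],
  [[0.1,0.01,0],0,-1],
  [[0.1,0.01,0],0,-1],
  [[0,0,0],0,-1],
])

```text
t: 42.03
eef_pos: [433.6, 70.1, 268.2]
tcp_rot: [3.141, -0.002, 0.106]
ft_force: [2.7, 1.4, -0.2]
opening: 0.261
grip_force: 30.0
```

Request:
move_arm([
  [[0.1,0.01,0],0,-1],
  [[0.1,0.01,0],0,-1],
  [[0.1,0.01,0],0,-1],
  [[0,0,0],0,-1],
])

```text
t: 42.37
eef_pos: [442.3, 70.9, 268.0]
tcp_rot: [3.141, -0.001, 0.105]
ft_force: [0.0, -0.5, -0.5]
opening: 0.265
grip_force: 30.0
```

Request:
move_arm([
  [[0.1,0.01,0],0,-1],
  [[0.1,0.01,0],0,-1],
  [[0,0,0],0,-1],
])

```text
t: 42.62
eef_pos: [446.7, 71.6, 267.6]
tcp_rot: [-3.141, 0.006, 0.106]
ft_force: [-9.0, 0.7, 6.2]
opening: 0.266
grip_force: 30.0
```

```bash
python3 - <<'E'
from h import *
s=env.state();T=np.array(s['eef_pos'])
p=read_camera('wrist'); save('w19',p['image']); held(p,T,s['tcp_rot'][2],79); heads(p,[(475,76)])
E
```

```text
blob [299 142  64 103] fwd max 58.9 lat -19.1 11.1
blob [285 146  25  56] fwd max 57.0 lat 6.0 17.2
head (475, 76) [48.5 46.5 21.8] [474.5  74.5  94.5]
```

Request:
move_arm([
  [[0,0,0],0,0],
  [[0,0,0],0,0],
  [[0,0,0],0,0],
  [[0,0,0],0,0],
  [[0,0,0.5],0,0],
  [[0,0,1],0,0],
  [[0,0,1],0,0],
  [[0,0,1],0,0],
  [[0,0,1],0,0],
  [[0.38,-0.87,0.2],0.15,0],
  [[0.38,-0.87,0],0.15,0],
  [[0.38,-0.87,0],0.15,0],
  [[0.38,-0.87,0],0.15,0],
  [[0.38,-0.87,0],0.15,0],
  [[0.38,-0.87,0],0.15,0],
  [[0.38,-0.87,0],0.15,0],
  [[0.38,-0.87,0],0.15,0],
  [[0.38,-0.87,0],0.15,0],
  [[0.38,-0.87,0],0.15,0],
  [[0,0,0],0,0],
])

```text
t: 44.33
eef_pos: [563.0, -193.3, 408.5]
tcp_rot: [3.14, -0.001, 0.223]
ft_force: [0.2, 0.2, -0.7]
opening: 0.499
grip_force: 0.0
```

```bash
python3 - <<'E'
from h import *
p=read_camera('wrist'); p=read_camera('wrist'); save('w20',p['image']); s=env.state();print(s['eef_pos'],s['tcp_rot'][2])
clips(p)
E
```

```text
[ 561.72804055 -190.15960752  408.38945646] 0.2237359156747103
O [ 634.3 -112.8] ang 0.226 len 84.1 eye [ 602.1 -120.1] n 1160 px [262. 100.]
O [520.5 142.7] ang 1.97 len 47.4 eye [533.4 112.3] n 895 px [ 33. 134.]
O [ 577.1 -316.4] ang -2.734 len 62.2 eye [ 607.4 -303.3] n 1229 px [433. 159.]
O [406.9 120.9] ang -2.718 len 83.2 eye [436.9 134.5] n 1476 px [ 21. 227.]
O [ 511.4 -220.3] ang 0.212 len 67.5 eye [ 479.1 -227.3] n 320 px [335. 237.]
O [ 515.9 -245.1] ang -0.036 len 65.6 eye [ 483.  -243.9] n 307 px [353. 238.]
```

Request:
move_arm([
  [[0.45,0.78,0],0,0],
  [[0.45,0.78,0],0,0],
  [[0.45,0.78,0],0,0],
  [[0,0,-1],0,0],
  [[0,0,-1],0,0],
  [[0,0,-1],0,0],
  [[0,0,-1],0,0],
  [[0,0,-1],0,0],
  [[0,0,-1],0,0],
  [[0,0,-0.6],0,0],
  [[0,0,-0.3],0,0],
  [[0,0,-0.18],0,0],
  [[0,0,0],0,0],
  [[0,0,0],0,-1],
  [[0,0,0],0,-1],
  [[0,0,0],0,-1],
  [[0,0,0],0,-1],
  [[0,0,0],0,-1],
  [[0,0,0],0,-1],
  [[0,0,0],0,-1],
])

```text
t: 46.1
eef_pos: [602.3, -119.3, 197.3]
tcp_rot: [3.141, -0.001, 0.225]
ft_force: [-0.9, -0.1, 6.5]
opening: 0.268
grip_force: 30.0
```

```bash
python3 - <<'E'
from h import *
s=env.state();T=np.array(s['eef_pos']);print(T,s['tcp_rot'][2],s['ft_force'],s['opening']*95,s['grip_force'])
p=read_camera('wrist'); save('w21',p['image']); held(p,T,s['tcp_rot'][2],7)
E
```

```text
[ 602.34889107 -119.34920043  197.33656363] 0.22535214476318477 [-0.91471576 -0.14103598  6.52199946] 25.49231933202418 29.99231457710266
blob [285 140  32 120] fwd max 60.8 lat 2.5 17.2
blob [329 141  32 119] fwd max 60.3 lat -18.5 -4.0
```

Request:
move_arm([
  [[0,0,0.8],0,-1],
  [[0,0,1],0,-1],
  [[0,0,1],0,-1],
  [[0,0,1],1,-1],
  [[-0.07,0.18,0],1,-1],
  [[-0.07,0.18,0],1,-1],
  [[-0.07,0.18,0],1,-1],
  [[-0.07,0.18,0],1,-1],
  [[-0.07,0.18,0],1,-1],
  [[-0.07,0.18,0],1,-1],
  [[-0.07,0.18,0],1,-1],
  [[-0.07,0.18,0],1,-1],
  [[-0.07,0.18,0],1,-1],
  [[-0.07,0.18,0],1,-1],
  [[-0.07,0.18,0],1,-1],
  [[-0.07,0.18,0],1,-1],
  [[-0.07,0.18,0],1,-1],
  [[-0.07,0.18,0],1,-1],
  [[-0.07,0.18,0],1,-1],
  [[-0.07,0.18,0],1,-1],
])

```text
t: 47.82
eef_pos: [568.4, -32.6, 310.6]
tcp_rot: [3.142, -0.0, 1.589]
ft_force: [-0.0, 0.4, -0.6]
opening: 0.263
grip_force: 30.0
```

Request:
move_arm([
  [[-0.07,0.18,0],1,-1],
  [[-0.07,0.18,0],0.16,-1],
  [[0,0,0],0,-1],
  [[0,0,0],0,-1],
])

```text
t: 48.15
eef_pos: [564.4, -21.9, 310.7]
tcp_rot: [3.141, 0.0, 1.676]
ft_force: [-0.0, -0.1, 0.5]
opening: 0.266
grip_force: 30.0
```

```bash
python3 - <<'E'
from h import *
s=env.state();T=np.array(s['eef_pos']);print(T,s['tcp_rot'][2],s['opening']*95)
p=read_camera('wrist'); save('w22',p['image']); held(p,T,s['tcp_rot'][2],T[2]-189); heads(p,[(475,76),(555.5,55)])
E
```

```text
[564.38268967 -21.91979941 310.65164413] 1.676214647732554 25.292725082330243
blob [334 170  18  50] fwd max 46.6 lat -14.4 -6.0
head (475, 76) [46.5 42.5 22.3] [475.3  75.4  94.5]
head (555.5, 55) [45.5 45.5 18.8] [555.6  55.2  94.5]
```

Request:
move_arm([
  [[-0.02,0,-0.5],0,-1],
  [[0,0,-0.5],0,-1],
  [[0,0,-0.3],0,-1],
  [[0,0,-0.1],0,-1],
  [[0,0,0],0,-1],
  [[-0.02,0.2,0],0,-1],
  [[-0.02,0.2,0],0,-1],
  [[-0.02,0.2,0],0,-1],
  [[-0.02,0.2,0],0,-1],
  [[-0.02,0.2,0],0,-1],
  [[-0.01,0.1,0],0,-1],
  [[0,0,0],0,-1],
])

```text
t: 49.2
eef_pos: [560.4, 12.0, 268.7]
tcp_rot: [3.142, -0.001, 1.679]
ft_force: [-0.6, 3.6, -0.8]
opening: 0.266
grip_force: 30.0
```

Request:
move_arm([
  [[-0.01,0.1,0],0,-1],
  [[-0.01,0.1,0],0,-1],
  [[-0.01,0.1,0],0,-1],
  [[0,0,0],0,-1],
])

```text
t: 49.53
eef_pos: [559.6, 20.3, 268.6]
tcp_rot: [3.141, -0.0, 1.678]
ft_force: [0.1, 0.7, -0.2]
opening: 0.268
grip_force: 30.0
```

Request:
move_arm([
  [[-0.01,0.1,0],0,-1],
  [[-0.01,0.08,0],0,-1],
  [[0,0,0],0,-1],
])

```text
t: 49.78
eef_pos: [559.0, 25.4, 268.6]
tcp_rot: [-3.142, 0.0, 1.679]
ft_force: [-0.3, -2.0, -0.3]
opening: 0.268
grip_force: 30.0
```

Request:
move_arm([
  [[-0.01,0.06,0],0,-1],
  [[0,0.05,0],0,-1],
  [[0,0,0],0,-1],
])

```text
t: 50.03
eef_pos: [559.0, 27.0, 268.7]
tcp_rot: [3.141, 0.003, 1.679]
ft_force: [-0.1, -21.1, 0.9]
opening: 0.268
grip_force: 30.0
```

```bash
python3 - <<'E'
from h import *
s=env.state();T=np.array(s['eef_pos']);print(T,s['ft_force'])
p=read_camera('wrist'); save('w23b',p['image']); held(p,T,s['tcp_rot'][2],79); heads(p,[(555.6,55.2)])
E
```

```text
[559.03111591  26.99041034 268.68983082] [ -0.07812253 -21.09608582   0.92204417]
blob [311 169  41  54] fwd max 46.4 lat -14.7 5.1
head (555.6, 55.2) [46.5 46.5 21.2] [556.   54.9  94.5]
```

Request:
move_arm([
  [[0,0,0],0,0],
  [[0,0,0],0,0],
  [[0,0,0],0,0],
  [[0,0,0],0,0],
  [[0,0,0.5],0,0],
  [[0,0,1],0,0],
  [[0,0,1],0,0],
  [[0,0,1],0,0],
  [[0,0,1],0,0],
  [[-0.03,-0.43,0.2],1,0],
  [[-0.03,-0.43,0],1,0],
  [[-0.03,-0.43,0],1,0],
  [[-0.03,-0.43,0],1,0],
  [[-0.03,-0.43,0],1,0],
  [[-0.03,-0.43,0],1,0],
  [[-0.03,-0.43,0],1,0],
  [[-0.03,-0.43,0],1,0],
  [[-0.03,-0.43,0],1,0],
  [[-0.03,-0.43,0],1,0],
  [[-0.03,-0.43,0],1,0],
])

```text
t: 51.75
eef_pos: [548.7, -113.6, 409.5]
tcp_rot: [3.141, -0.0, 2.563]
ft_force: [0.1, -0.0, -1.0]
opening: 0.501
grip_force: 0.0
```

Request:
move_arm([
  [[-0.03,-0.43,0],1,0],
  [[-0.03,-0.43,0],1,0],
  [[-0.03,-0.43,0],1,0],
  [[-0.03,-0.43,0],1,0],
  [[-0.03,-0.43,0],1,0],
  [[-0.03,-0.43,0],1,0],
  [[-0.03,-0.43,0],1,0],
  [[-0.03,-0.43,0],1,0],
  [[-0.03,-0.43,0],0.5,0],
  [[0,0,0],0,0],
  [[0,0,0],0,0],
])

```text
t: 52.67
eef_pos: [540.7, -229.3, 409.3]
tcp_rot: [3.141, -0.0, -3.047]
ft_force: [-0.3, 0.6, -0.1]
opening: 0.506
grip_force: 0.0
```

```bash
python3 - <<'E'
from h import *
p=read_camera('wrist'); save('w24',p['image']); s=env.state();print(s['eef_pos'],s['tcp_rot'][2])
clips(p)
for r in search_frame('clip4',p): print(r)
E
```

```text
[ 540.6922923  -228.90190914  409.40573213] -3.046904395643265
O [ 495.2 -234.2] ang 0.105 len 85.0 eye [ 462.4 -237.7] n 1125 px [321. 112.]
O [ 579.6 -315.2] ang -2.759 len 61.8 eye [ 610.2 -302.8] n 1044 px [249. 217.]
O [581.   99.7] ang 1.506 len 105.2 eye [578.9  66.7] n 1496 px [603. 231.]
{'at': [596.6, 221.7], 'confidence': 0.82}
{'at': [80.6, 173.4], 'confidence': 0.77}
{'at': [317.0, 115.2], 'confidence': 0.65}
{'at': [374.4, 356.0], 'confidence': 0.55}
```

Request:
move_arm([
  [[-0.87,-0.1,0],0.06,0],
  [[-0.87,-0.1,0],0,0],
  [[-0.86,-0.09,0],0,0],
  [[0,0,-1],0,0],
  [[0,0,-1],0,0],
  [[0,0,-1],0,0],
  [[0,0,-1],0,0],
  [[0,0,-1],0,0],
  [[0,0,-1],0,0],
  [[0,0,-0.6],0,0],
  [[0,0,-0.3],0,0],
  [[0,0,-0.21],0,0],
  [[0,0,0],0,0],
  [[0,0,0],0,-1],
  [[0,0,0],0,-1],
  [[0,0,0],0,-1],
  [[0,0,0],0,-1],
  [[0,0,0],0,-1],
  [[0,0,0],0,-1],
  [[0,0,0],0,-1],
])

```text
t: 54.43
eef_pos: [462.8, -238.1, 197.0]
tcp_rot: [-3.141, 0.001, -3.04]
ft_force: [-0.3, 1.1, 7.3]
opening: 0.264
grip_force: 30.0
```

```bash
python3 - <<'E'
from h import *
s=env.state();T=np.array(s['eef_pos']);print(T,s['tcp_rot'][2],s['joints'][5],s['ft_force'],s['opening']*95,s['grip_force'])
E
```

```text
[ 462.81154702 -238.13647579  196.97641215] -3.0403903359970372 -2.274414291598641 [-0.25366925  1.091451    7.26221658] 25.093393885333327 29.95376408100128
```

Request:
move_arm([
  [[0,0,0.8],0,-1],
  [[0,0,1],0,-1],
  [[0,0,1],0,-1],
  [[0,0,1],0,-1],
  [[0,0.5,1],-1,-1],
  [[0.1,0.93,0.3],-1,-1],
  [[0.1,0.93,0],-1,-1],
  [[0.1,0.93,0],-1,-1],
  [[0.1,0.93,0],-1,-1],
  [[0.1,0.93,0],-1,-1],
  [[0.1,0.93,0],-1,-1],
  [[0.1,0.93,0],-1,-1],
  [[0.1,0.93,0],-1,-1],
  [[0.1,0.93,0],-1,-1],
  [[0.1,0.93,0],-1,-1],
  [[0.1,0.93,0],-1,-1],
  [[0.1,0.93,0],-1,-1],
  [[0.1,0.93,0],-1,-1],
  [[0.1,0.93,0],-1,-1],
  [[0.1,0.93,0],-1,-1],
])

```text
t: 56.1
eef_pos: [507.5, 196.8, 349.4]
tcp_rot: [3.141, 0.0, 1.959]
ft_force: [0.5, -0.3, -0.3]
opening: 0.265
grip_force: 30.0
```

Request:
move_arm([
  [[0.15,0.93,0],-1,-1],
  [[0.15,0.93,0],-1,-1],
  [[0.15,0.93,0],-1,-1],
  [[0.15,0.93,0],-0.6,-1],
  [[0,0.4,0],0,-1],
  [[0,0,0],0,-1],
  [[0,0,0],0,-1],
])

```text
t: 56.68
eef_pos: [525.3, 318.9, 349.0]
tcp_rot: [-3.141, 0.0, 1.677]
ft_force: [-0.4, -0.9, -0.7]
opening: 0.262
grip_force: 30.0
```

```bash
python3 - <<'E'
from h import *
s=env.state();T=np.array(s['eef_pos']);print(T,s['tcp_rot'][2],s['opening']*95,s['grip_force'])
L=lambda n:np.load(n+'.npy',allow_pickle=True).item()
heads(L('w1'),[(535.6,241),(460.5,203)])
p=read_camera('top'); save('t25',p['image'])
g=cv2.cvtColor(p['image'],cv2.COLOR_RGB2GRAY); 
for S in [(535.6,241),(555.6,55.2),(460.5,203),(475,76)]:
    u=proj(p,[[*S,94.5]])[0]; a=g[int(u[1])-9:int(u[1])+10,int(u[0])-9:int(u[0])+10]; m=(a>120).astype(np.uint8); M=cv2.moments(m,True)
    print(S,u.round(1),(M['m10']/M['m00']-9+int(u[0]),M['m01']/M['m00']-9+int(u[1])),m.sum())
save('t25c',cv2.resize(p['image'][150:260,150:330],None,fx=4,fy=4))
E
```

```text
[525.33113121 318.93552668 348.97352407] 1.677433239771376 24.87027061828905 29.95613783597946
head (535.6, 241) [47.5 31.5 17.7] [537.2 239.7  94.5]
head (460.5, 203) [46.5 47.5 15.8] [459.5 201.9  94.5]
(535.6, 241) [216.  189.9] (216.5, 190.5) 32
(555.6, 55.2) [286.1 183.9] (288.1320754716981, 183.8490566037736) 53
(460.5, 203) [229.2 218.5] (229.91304347826087, 218.47826086956522) 23
(475, 76) [277.5 214. ] (279.0, 214.85714285714286) 21
```

Request:
move_arm([
  [[0.07,0,-0.9],0,-1],
  [[0,0,-0.9],0,-1],
  [[0,0,-0.5],0,-1],
  [[0,0,-0.3],0,-1],
  [[0,0,-0.08],0,-1],
  [[0,0,0],0,-1],
  [[0.02,-0.2,0],0,-1],
  [[0.02,-0.2,0],0,-1],
  [[0.02,-0.2,0],0,-1],
  [[0.02,-0.2,0],0,-1],
  [[0.02,-0.2,0],0,-1],
  [[0.01,-0.1,0],0,-1],
  [[0,0,0],0,-1],
])

```text
t: 57.82
eef_pos: [531.2, 285.1, 269.0]
tcp_rot: [-3.141, 0.001, 1.674]
ft_force: [-0.8, -2.4, -0.1]
opening: 0.268
grip_force: 30.0
```

Request:
move_arm([
  [[0.01,-0.1,0],0,-1],
  [[0.01,-0.1,0],0,-1],
  [[0.01,-0.1,0],0,-1],
  [[0,0,0],0,-1],
])

```text
t: 58.15
eef_pos: [532.1, 276.6, 268.8]
tcp_rot: [-3.142, 0.0, 1.675]
ft_force: [0.8, -0.9, -0.1]
opening: 0.27
grip_force: 30.0
```

Request:
move_arm([
  [[0.01,-0.1,0],0,-1],
  [[0.01,-0.08,0],0,-1],
  [[0,0,0],0,-1],
])

```text
t: 58.4
eef_pos: [532.7, 271.2, 268.8]
tcp_rot: [-3.142, 0.0, 1.675]
ft_force: [0.5, -0.4, -0.2]
opening: 0.264
grip_force: 30.0
```

Request:
move_arm([
  [[0.01,-0.07,0],0,-1],
  [[0,0,0],0,-1],
])

```text
t: 58.57
eef_pos: [532.8, 269.8, 268.9]
tcp_rot: [3.141, -0.001, 1.674]
ft_force: [-1.2, 5.2, -0.8]
opening: 0.266
grip_force: 30.0
```

Request:
move_arm([
  [[0,-0.05,0],0,-1],
  [[0,0,0],0,-1],
])

```text
t: 58.73
eef_pos: [532.7, 269.1, 269.0]
tcp_rot: [3.141, -0.003, 1.674]
ft_force: [-2.2, 12.4, -0.4]
opening: 0.263
grip_force: 30.0
```

Request:
move_arm([
  [[0,0,0],0,0],
  [[0,0,0],0,0],
  [[0,0,0],0,0],
  [[0,0,0],0,0],
  [[0,0,0.5],0,0],
  [[0,0,1],0,0],
  [[0,0,1],0,0],
  [[0,0,1],0,0],
  [[0,0,1],0,0],
  [[0,0,1],0,0],
  [[-0.13,-0.2,0.6],-1,0],
  [[-0.13,-0.2,0],-1,0],
  [[-0.13,-0.2,0],-1,0],
  [[-0.13,-0.2,0],-1,0],
  [[-0.13,-0.2,0],-1,0],
  [[-0.13,-0.2,0],-1,0],
  [[-0.13,-0.2,0],-1,0],
  [[-0.13,-0.2,0],-1,0],
  [[-0.13,-0.2,0],-1,0],
  [[-0.13,-0.2,0],-1,0],
])

```text
t: 60.4
eef_pos: [493.7, 207.6, 451.9]
tcp_rot: [3.141, 0.0, 0.871]
ft_force: [0.2, 0.3, -0.2]
opening: 0.499
grip_force: 0.0
```

Request:
move_arm([
  [[-0.13,-0.2,0],-1,0],
  [[-0.13,-0.2,0],-1,0],
  [[-0.13,-0.2,0],-1,0],
  [[-0.13,-0.2,0],-1,0],
  [[-0.13,-0.2,0],-1,0],
  [[-0.13,-0.2,0],-1,0],
  [[-0.13,-0.2,0],-1,0],
  [[-0.13,-0.2,0],-1,0],
  [[-0.13,-0.2,0],-1,0],
  [[-0.13,-0.2,0],-0.6,0],
  [[0,0,0],0,0],
  [[0,0,0],0,0],
])

```text
t: 61.4
eef_pos: [454.9, 147.9, 452.1]
tcp_rot: [3.142, -0.0, 0.108]
ft_force: [0.4, -0.8, 0.5]
opening: 0.501
grip_force: 0.0
```

```bash
python3 - <<'E'
from h import *
s=env.state();print(s['eef_pos'],s['tcp_rot'][2],s['t'])
p=read_camera('wrist'); save('w26',p['image'])
St=[('FL',(460.5,203),.11),('FR',(475,75.8),.11),('L',(535.8,241.5),-1.464),('R',(555.6,55.2),1.678)]
for r in cut_out('clip1',p):
    if r['confidence']<.2: continue
    ys,xs=np.nonzero(r['region']); P=np.array([atz(p,(x,y),78.5)[:2] for x,y in zip(xs,ys)])
    n,S,a=min(St,key=lambda q:np.linalg.norm(P.mean(0)-q[1])); u=np.array([np.cos(a),np.sin(a)]); d=P-S
    print(n,round(r['confidence'],2),'along',(d@u).min().round(1),(d@u).max().round(1),'lat',(d@[-u[1],u[0]]).min().round(1),(d@[-u[1],u[0]]).max().round(1),len(xs))
t=read_camera('top')
for th in ('tin','tin_lid','screw_jar','brush','cutout','cover'):
    r=search_frame(th,t); print(th,[(np.round(x['at']).tolist(),round(x['confidence'],2)) for x in r[:2]])
E
```

```text
[454.92116762 147.85043857 452.05039429] 0.10803998202830267 61.4
R 0.86 along -46.8 24.4 lat -18.4 19.1 985
FL 0.81 along -48.4 26.2 lat -15.9 22.7 858
FR 0.67 along -47.9 24.7 lat -22.8 14.8 802
L 0.66 along -46.5 26.3 lat -18.7 18.7 1071
tin [([434.0, 285.0], 0.6)]
tin_lid [([145.0, 161.0], 0.59)]
screw_jar [([399.0, 114.0], 0.78)]
brush [([424.0, 187.0], 0.89), ([305.0, 104.0], 0.28)]
cutout [([433.0, 285.0], 0.55)]
cover [([262.0, 170.0], 0.81)]
```

```bash
python3 -c "
from h import *
print(env.job_done())"
```

```text
the job is handed in; nothing more can be done
None
```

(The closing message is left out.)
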